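# Load the utensil dryer and lock its timer

### The arm

A 6-joint arm with a two-finger parallel gripper is mounted at the origin on the work surface. World frame = base frame: x ahead of the robot, y to its left, z up, the work surface at z = 0. Lengths are in m, angles in rad, forces in N, time in s.
With the tool pointing down it reaches from about 0.3 to 0.825 m from the base axis. Payload 5.4 kg.
Tool frame: the origin (TCP) lies between the finger pads, 19 mm behind the fingertips; this is the grasp point; z points along the fingers, y is the line along which they close (so a half turn about z gives the same grasp; the last joint's range is limited). The gripper opens to 92 mm and grips with 3 to 60 N. Pads are 20 mm wide; open, the fingers measure 128 mm over their backs; the gripper's body (75 mm by 189 mm) begins 69 mm behind the grasp point.
Start: joints at [0.911, 0.158, 1.597, -0, 1.386, -0.21], TCP at [0.25, 0.518, 0.233] pointing down, gripper open.
Joint ranges: [-2.91, 2.91], [-0.94, 2.29], [0.18, 2.7], [-1.29, 4.43], [0.17, 2.64], [-3, 3]. Speed limits (rad/s): [2.57, 2.57, 3.14, 3.14, 3.14, 3.14].

### API

Orientations are given as a rotation vector (axis times angle).
In Python, from cell import r, vision gives the robot as it stands. The module is installed in compiled form; this text tells all that it offers.
- The arm moves only by the tool apply_moves, never from a script. Its argument "series" is a list of rows, each a list of 7 numbers: the turn, a rotation vector about the tool's x, y, z in rad, then the shift along the tool's x, y, z in mm, then the finger opening in mm, from 0 to 91.9. A call has 1 to 20 rows; each row shifts and turns the commanded pose from where the row before left it, along the tool's axes as they then stand; what a row does not reach is not made up. A row lasts 1/8 s, in which the tool goes at most 62.5 mm and 10.7 degrees, less where a joint would pass 70% of its speed; a pose out of reach is approached as far as the arm can. A call is refused whole if a number of a shift passes 62.5 or a number of a turn 0.188, either way. A call with a gripper value outside its range is refused whole. The fingers move at their own pace and stop on an object; the grip force is fixed at half the most. Time passes only in rows, so rows that do not move let the fingers close. It gives the time, the measured TCP pose, the force, the opening and the grip force at its end, in the units of the state.
- r.get_obs(): the state, without advancing time (a new reading comes with each control period).
- vision.snapshot(name): name is "scene" or "side" or "wrist"; returns a dict with "pixels" (480x640x3 uint8, red, green, blue), "vertical_fov" (degrees; the focal length in pixels is half the picture's height over the tangent of half this angle, whatever the lens; pixels are square), "cx", "cy" (the principal point, pixels), "position" and "orientation" of the camera in the world. Camera axes: x right, y down, z forward; pixel columns grow to the right and rows downward; lengths in m; the calibration is good to about 2 mm. A picture is of the moment at which its call begins. There is no depth.
- r.close_job(): hands the job in; it is judged then, once.
The state is a dict: "time": time; "joints": joint angles; "dq": joint speeds; "joint_efforts": joint torques, N m; "ee_pos": TCP position; "orientation": TCP orientation; "contact_force": force on the tool from outside, world axes, zero at the start; "wrist_torque": the same for the moment, N m; "grip_width": finger opening in m; "grasp_force": force on a finger pad.
Only numpy, scipy, OpenCV 4.12 (cv2) and the standard library are available. Lean on these libraries where they do the work, as an engineer would, in place of code of your own. Each camera call takes 0.05 s, during which the arm holds its last target. There are 200 camera calls.

### The job

Stand every wooden utensil from the draining tray in the utensil dryer, handle end down and each in a well of its own. When all of them are in, turn the dryer's timer knob until its white pointer stands at the long raised mark, and then slide the clear lock cover fully over the knob. Leave the bowl, ghee pot, steel ladle, tumbler and salt jar where they are.

Things in the scene. Friction and masses are not known exactly. Their poses are not given: they have to be found in the camera images.
- spatula: Wooden spatula, 80 g; one of up to four utensils (None from the start = absent). Stem 155 mm long, 16 wide (y), 20 tall (z); head: a flat square blade 40 mm wide, 62 mm long, 10 mm thick (x 148 to 210), flush with the stem's underside (z -10). Origin: centre of the handle's end face; +x runs along the stem to the head, z is up as it lies flat.
- spoon: Wooden spoon, 80 g; one of up to four utensils (None from the start = absent). Stem 155 mm long, 16 wide (y), 20 tall (z); head: a flat round disc 40 mm across, 14 mm thick (x 152 to 192), flush with the stem's underside (z -10). Origin: centre of the handle's end face; +x runs along the stem to the head, z is up as it lies flat.
- paddle: Wooden paddle, 80 g; one of up to four utensils (None from the start = absent). Stem 155 mm long, 16 wide (y), 20 tall (z); head: a narrow flat blade 28 mm wide, 66 mm long, 12 mm thick (x 148 to 214), flush with the stem's underside (z -10). Origin: centre of the handle's end face; +x runs along the stem to the head, z is up as it lies flat.
- scraper: Wooden scraper, 80 g; one of up to four utensils (None from the start = absent). Stem 155 mm long, 16 wide (y), 20 tall (z); head: a stepped flat blade up to 40 mm wide, 48 mm long, 10 mm thick (x 153 to 201), flush with the stem's underside (z -10). Origin: centre of the handle's end face; +x runs along the stem to the head, z is up as it lies flat.
- tray: Flat thin aluminium draining tray, fixed, 250 (x) by 300 (y) mm and 4 mm thick, without a rim, on the robot's left; origin under its centre. The utensils lie side by side on it, about 70 mm apart, handle ends towards its +x.
- dryer: White dryer, fixed. Origin on the counter under the middle of the row of wells; +x away from the robot, the row along y. Block 70 (x) by 265 (y), 100 mm tall; wells 30 (x) by 26 (y) mm at x 0, y -97.5, -32.5, 32.5, 97.5, floor at z 10 (90 deep). Control deck 50 mm tall at x -120..70, y -318..-131 mm: timer knob's axis at x 15, y -265; lock cover parked on its robot side
- well0 (a point): Centre of the mouth of well 0 of the dryer (top of the block).
- well1 (a point): Centre of the mouth of well 1 of the dryer (top of the block).
- well2 (a point): Centre of the mouth of well 2 of the dryer (top of the block).
- well3 (a point): Centre of the mouth of well 3 of the dryer (top of the block).
- timer (a joint): Timer knob, angle in rad, 0 to 3.0: at 0 its white pointer points to the dryer's -x (towards the lock cover as it is parked), and it grows clockwise seen from above. The long mark is at 2.0. It stays where it is left.
- timer_grip (a point): On the timer knob's axis, 33 mm above the deck (83 mm above the counter), where the TCP can be when gripping. Black knob: disc of 42 mm diameter, 10 mm tall, with a bar grip on it 44 mm long (along the pointer), 12 mm wide, from 9 to 34 mm above the deck.
- mark (a point): The long raised mark on the deck beside the timer knob (dark metal bar 20 by 5 mm, radial, 39 mm from the knob's axis); the other marks are small dots.
- lock (a joint): Clear lock cover, slide in m: 0 = parked clear of the knob on the robot's side, grows as it slides along the dryer's +x, 0.09 = fully over the knob (end stop). Stiff, about 2 N.
- lock_tab (a point): Middle of the grey tab on top of the lock cover, 2 mm below the tab's top. Tab 36 (x) by 14 (y) mm, 25 mm tall, standing on the cover's roof, which is 43 mm above the deck (93 mm above the counter). The cover is a tunnel 64 (x) by 58 (y) mm.
- bowl: Green ceramic bowl, a bystander; leave it alone. Origin at the centre of its underside.
- ghee_pot: Ghee pot, a bystander; leave it alone. Origin at the centre of its underside.
- tumbler: Steel tumbler, a bystander; leave it alone. Origin at the centre of its underside.
- salt_jar: Salt jar, a bystander; leave it alone. Origin at the centre of its underside.
- ladle: Steel ladle, a bystander; leave it alone. Origin at the centre of its underside.
Mind the look-alikes: they are no part of the job. Leave any purple look-alike of the scraper alone.

How it is judged:
On the way, in this order (a step that is already met when the one before it is completed fails the run):
1. all utensils that are present stand handle-down in the dryer's wells (x of spatula in the frame of dryer between -0.022 and 0.022 m and y of spatula in the frame of dryer between -0.12 and 0.12 m and z of each of spatula, spoon, paddle, scraper in the frame of dryer below 0.025 m and angle between each of spatula, spoon, paddle, scraper's own x axis and vertical below 0.25 rad and x of spoon in the frame of dryer between -0.022 and 0.022 m and y of spoon in the frame of dryer between -0.12 and 0.12 m and x of paddle in the frame of dryer between -0.022 and 0.022 m and y of paddle in the frame of dryer between -0.12 and 0.12 m and x of scraper in the frame of dryer between -0.022 and 0.022 m and y of scraper in the frame of dryer between -0.12 and 0.12 m), for 0.3 s.
2. the timer is set to the long mark while the lock is still open (value of joint timer between 1.86 and 2.14 rad and value of joint lock below 0.03 m), for 0.3 s.
3. the lock cover is slid fully over the knob (value of joint timer between 1.86 and 2.14 rad and value of joint lock above 0.082 m), for 0.2 s.
At the end, for the whole second after the job is handed in: Every utensil present stands at rest in a well of the dryer, handle end within 25 mm of the counter's level (on the well's floor) and leaning less than 0.25 rad; the timer reads 1.86 to 2.14 rad; the lock cover is over 82 mm along its 90 mm (all of step 1 and all of step 3 and linear speed of each of spatula, spoon, paddle, scraper below 0.02 m/s); the robot touches nothing.
It fails at once if the green ceramic bowl is moved more than 4 cm (distance of bowl from where it was at the start of the episode above 0.04 m).
It fails at once if the ghee pot is moved more than 4 cm (distance of ghee_pot from where it was at the start of the episode above 0.04 m).
It fails at once if the steel tumbler is moved more than 4 cm (distance of tumbler from where it was at the start of the episode above 0.04 m).
It fails at once if the salt jar is moved more than 4 cm (distance of salt_jar from where it was at the start of the episode above 0.04 m).
It fails at once if the steel ladle is moved more than 4 cm (distance of ladle from where it was at the start of the episode above 0.04 m).
Of spatula, spoon, paddle, scraper only 3 to 4 are there at a start; the rules pass over those that are not, and their reading is None.
At some moment in a run one of spatula, spoon, paddle, scraper may be knocked a few centimetres aside while the robot is not near it.
It also fails if it takes over 208 s, if anything falls off the work surface, if the arm or the gripper's body presses on something with over 40 N, if the wrist force passes 120 N, or if a joint passes its speed limit or range.

## Working session

There is one attempt and no reset: what is moved stays moved. The work goes in short steps, Python scripts to look and compute and a tool call to move; the robot and the scene stay as the last step left them, time stands still between calls to the robot, and variables do not carry over. Pictures are saved under pics/ and viewed, at most 17 in all, crops included, and the job is handed in when it is done.

Besides the shell and the picture viewer there is one more tool, called after "Call:" as a command line: name --pt "numbers of a row" for each row, then --argument value for the rest. apply_moves: Moves the arm, as the interface text tells. Its arguments: {"type":"object","properties":{"series":{"type":"array","items":{"type":"array","items":{"type":"number"}}}},"required":["series"]}

```bash
mkdir -p pics; cat > h.py <<'E'
import numpy as np, cv2
from cell import r, vision
from scipy.spatial.transform import Rotation as R
def snap(n,f):
    s=vision.snapshot(n); cv2.imwrite('pics/'+f+'.png',s['pixels'][:,:,::-1]); np.save('pics/'+f+'.npy',s,allow_pickle=True); return s
def load(f): return np.load('pics/'+f+'.npy',allow_pickle=True).item()
def rot(o):
    o=np.array(o,float)
    return o if o.shape==(3,3) else (R.from_rotvec(o).as_matrix() if o.size==3 else R.from_quat(o).as_matrix())
def ray(s,u,v):
    f=240/np.tan(np.radians(s['vertical_fov']/2)); d=rot(s['orientation'])@np.array([(u-s['cx'])/f,(v-s['cy'])/f,1]); return np.array(s['position']),d/np.linalg.norm(d)
def atz(s,u,v,z):
    p,d=ray(s,u,v); return p+d*(z-p[2])/d[2]
def tri(*obs):
    A=0;b=0
    for s,u,v in obs:
        p,d=ray(s,u,v);M=np.eye(3)-np.outer(d,d);A=A+M;b=b+M@p
    x=np.linalg.solve(A,b); return x,[np.linalg.norm((np.eye(3)-np.outer(ray(*o)[1],ray(*o)[1]))@(x-ray(*o)[0])) for o in obs]
def proj(s,X):
    f=240/np.tan(np.radians(s['vertical_fov']/2)); c=rot(s['orientation']).T@(np.array(X)-s['position']); return c[:2]/c[2]*f+[s['cx'],s['cy']]
E
python3 - <<'E'
from h import *
for n in('scene','side','wrist'):
    s=snap(n,n+'0'); print(n,s['vertical_fov'],s['cx'],s['cy'],s['position'],s['orientation'])
print(r.get_obs())
a=[load(n+'0')['pixels'] for n in('scene','side')]
E
```

```text
scene 55.56912890917532 324.5442630782266 236.96012083088635 [1.18077488 0.04754471 1.05972168] [-1.85180623 -1.91351898  0.58623357]
side 47.655881670846405 314.1869621499061 239.90787818797543 [-0.2176398  -0.71995383  1.20534101] [-2.20003013  0.95009413 -0.36679537]
wrist 61.53610130250391 324.30483033467124 235.69024281026654 [0.18541062 0.54789715 0.38347185] [2.47208485 1.55165004 0.19733993]
{'time': 0.15, 'joints': array([ 9.10932115e-01,  1.58867087e-01,  1.59791517e+00, -2.22671586e-07,
        1.38619317e+00, -2.10089911e-01]), 'dq': array([-4.90281807e-04, -2.21552118e-03, -4.90722465e-03,  4.02716951e-04,
        5.63999539e-05, -6.70736276e-04]), 'joint_efforts': array([-1.91120407e-04, -3.85922205e+01, -3.22432852e+01,  7.01125944e-02,
        3.51897476e-02, -5.93636832e-05]), 'ee_pos': array([0.24972433, 0.51744869, 0.2325799 ]), 'orientation': array([-7.00433619e-01, -3.06191667e+00,  1.96957815e-03]), 'contact_force': array([ 0.62882908,  0.27655644, -1.4917588 ]), 'wrist_torque': array([0.00988196, 0.04357912, 0.03331212]), 'grasp_force': 0.0, 'grip_width': 0.09210539125646221}
```

View pics/scene0.png

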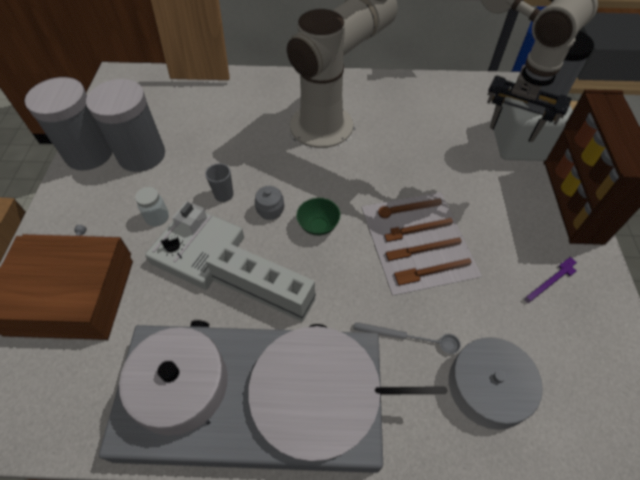

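View pics/side0.png

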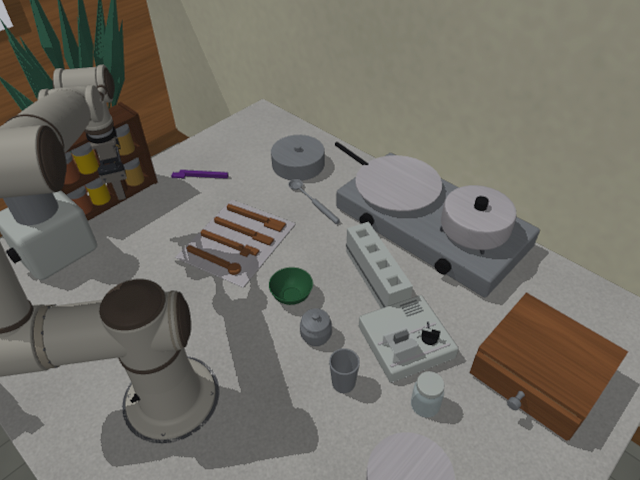

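View pics/wrist0.png

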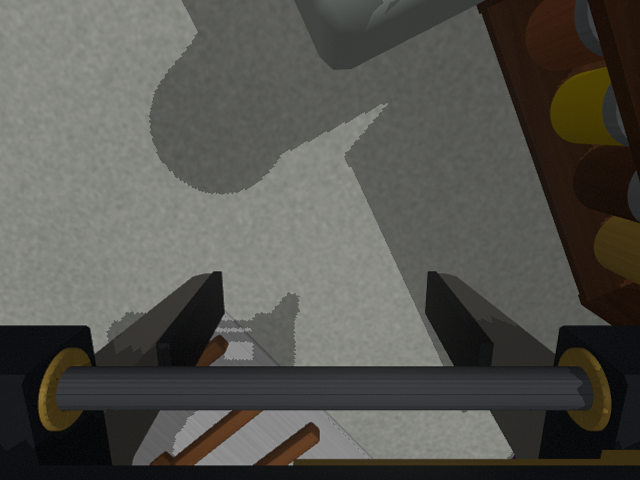

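The scene shows four utensils on the tray (heads at about (385,212), (392,236), (392,256), (402,277), handles to the right), the dryer block at (215..315, 255..300), the knob near (170,245) and the lock tab near (185,212). The side view agrees. I'll enlarge them.

```bash
python3 - <<'E'
from h import *
a=load('scene0')['pixels'];b=load('side0')['pixels']
rs=lambda c:cv2.resize(c[:,:,::-1],(400,300),interpolation=cv2.INTER_CUBIC)
im=np.vstack([np.hstack([rs(a[190:295,365:505]),rs(a[190:325,140:320])]),np.hstack([rs(b[190:295,180:320]),rs(b[215:380,340:560])])])
cv2.imwrite('pics/c1.png',im)
s=load('scene0');t=load('side0')
# utensils by colour, scene
for n,s,roi in(('scene',s,(190,295,365,485)),('side',t,(190,290,180,300))):
    h=cv2.cvtColor(s['pixels'],cv2.COLOR_RGB2HSV); m=((h[...,0]<18)&(h[...,1]>110)).astype(np.uint8); k=np.zeros_like(m); k[roi[0]:roi[1],roi[2]:roi[3]]=1
    N,L,st,c=cv2.connectedComponentsWithStats(m*k)
    for i in range(1,N):
        if st[i,4]<60: continue
        ys,xs=np.where(L==i); P=np.array([atz(s,x,y,.018)[:2] for x,y in zip(xs,ys)]); w,v=np.linalg.eigh(np.cov(P.T)); d=v[:,1]; q=(P-P.mean(0))@d
        print(n,st[i],(P.mean(0)+d*q.min()).round(3),(P.mean(0)+d*q.max()).round(3))
for s,u,v,z in((load('scene0'),170,245,.084),(load('scene0'),222,257,.1),(load('scene0'),312,287,.1),(load('scene0'),305,311,.1)): print(atz(s,u,v,z).round(3))
E
```

```text
scene [379 202  50  15 261] [0.382 0.182] [0.341 0.327]
scene [385 220  65  21 345] [0.465 0.195] [0.4  0.38]
scene [387 240  72  20 374] [0.529 0.198] [0.468 0.396]
scene [395 261  70  23 456] [0.598 0.219] [0.538 0.404]
side [227 204  58  28 409] [0.584 0.211] [0.531 0.42 ]
side [214 217  59  28 385] [0.517 0.19 ] [0.464 0.4  ]
side [201 230  58  26 386] [0.452 0.189] [0.397 0.386]
side [187 246  54  29 382] [0.373 0.173] [0.328 0.363]
[ 0.555 -0.365  0.084]
[ 0.596 -0.222  0.1  ]
[0.672 0.005 0.1  ]
[ 0.735 -0.008  0.1  ]
```

View pics/c1.png

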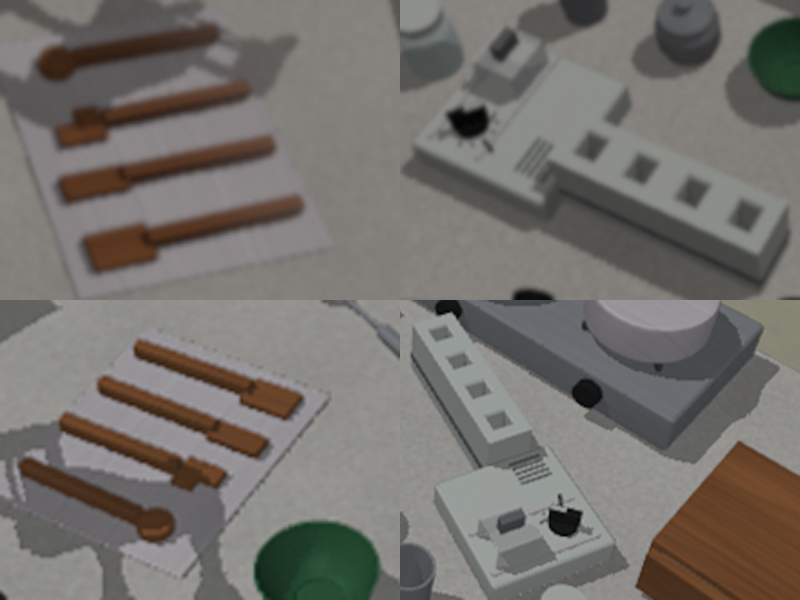

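```bash
cat >> h.py <<'E'
def uts(s,roi):
    h=cv2.cvtColor(s['pixels'],cv2.COLOR_RGB2HSV); m=((h[...,0]<18)&(h[...,1]>110)).astype(np.uint8); k=np.zeros_like(m); k[roi[0]:roi[1],roi[2]:roi[3]]=1
    N,L,st,c=cv2.connectedComponentsWithStats(m*k); out=[]
    for i in range(1,N):
        if st[i,4]<60: continue
        ys,xs=np.where(L==i); P=np.c_[xs,ys].astype(float); e=[]
        # the handle end is at larger world y; keep the stem part (handle 60%)
        Y=np.array([atz(s,x,y,.016)[1] for x,y in P]); Q=P[Y>Y.max()-.12]
        vx,vy,x0,y0=cv2.fitLine(Q.astype(np.float32),cv2.DIST_L2,0,.01,.01).ravel()
        q=(P-[x0,y0])@[vx,vy]; a=np.array([x0,y0])+q.min()*np.array([vx,vy]); b=np.array([x0,y0])+q.max()*np.array([vx,vy])
        if atz(s,*a,.016)[1]<atz(s,*b,.016)[1]: a,b=b,a
        out.append((a,b))  # handle end, head end
    return sorted(out,key=lambda ab:atz(s,*ab[0],.016)[0])
def stereo(A,B,ua,ub):
    for (a,b),(c,d) in zip(ua,ub):
        n1=np.cross(ray(A,*a)[1],ray(A,*b)[1]);n2=np.cross(ray(B,*c)[1],ray(B,*d)[1]); D=np.cross(n1,n2);D/=np.linalg.norm(D)
        X,_=tri((A,*a),(B,*c)); Y,_=tri((A,*b),(B,*d)); mid=(X+Y)/2
        # nearest point of the line to mid
        n1/=np.linalg.norm(n1);n2/=np.linalg.norm(n2); M=np.vstack([n1,n2,D]); p=np.linalg.solve(M,[n1@A['position'],n2@B['position'],D@mid])
        print('handle',X.round(3),'head',Y.round(3),'line',p.round(3),'dir',(D*np.sign(-D[1])).round(3),np.degrees(np.arctan2(*(D*np.sign(-D[1]))[1::-1])).round(1))
E
python3 - <<'E'
from h import *
A,B=load('scene0'),load('side0')
stereo(A,B,uts(A,(190,295,365,485)),uts(B,(190,290,180,300)))
W=load('wrist0');o=r.get_obs();T=rot(o['orientation'])
print('cam in tool',(T.T@(np.array(W['position'])-o['ee_pos'])).round(3),'\n',(T.T@rot(W['orientation'])).round(3),'\n',T.round(3))
print('axis at z0',atz(W,320,240,0),atz(W,320,120,0))
# wells, crop centres; knob, tab
sc=lambda x,y:((x-400)*.45+140,y*.45+190); sd=lambda x,y:((x-400)*.55+340,(y-300)*.55+215)
for a,b in zip([(592,147),(642,168),(693,192),(746,215),(468,122),(505,45)],[(497,420),(479,388),(458,360),(437,333),(564,520),(511,520)]):
    print(tri((A,*sc(*a)),(B,*sd(*b))))
E
```

```text
handle [0.329 0.342 0.019] head [0.378 0.181 0.012] line [0.356 0.262 0.013] dir [ 0.261 -0.965 -0.012] -74.9
handle [0.399 0.384 0.015] head [0.458 0.194 0.012] line [0.428 0.289 0.013] dir [ 0.288 -0.958 -0.012] -73.3
handle [0.465 0.4   0.014] head [0.525 0.198 0.012] line [0.495 0.299 0.013] dir [ 0.281 -0.96  -0.008] -73.7
handle [0.532 0.411 0.015] head [0.594 0.218 0.013] line [0.564 0.315 0.013] dir [ 0.295 -0.955 -0.007] -72.8
cam in tool [ 0.071 -0.001 -0.151] 
 [[-0.    -0.968 -0.252]
 [ 1.    -0.     0.   ]
 [-0.    -0.252  0.968]] 
 [[-0.901  0.435 -0.001]
 [ 0.435  0.901 -0.001]
 [ 0.    -0.001 -1.   ]]
axis at z0 [0.27726603 0.4983496  0.        ] [0.17498102 0.5480871  0.        ]
(array([ 0.59019886, -0.21299741,  0.09453215]), [np.float64(0.0005221555054841482), np.float64(0.0005221555054841311)])
(array([ 0.61842158, -0.15445705,  0.09789589]), [np.float64(0.0023069609076996457), np.float64(0.0023069609076994874)])
(array([ 0.6445201 , -0.09442684,  0.09548525]), [np.float64(0.0007610979863775933), np.float64(0.0007610979863777239)])
(array([ 0.6691865 , -0.03341424,  0.09451811]), [np.float64(0.001094493583522657), np.float64(0.0010944935835228316)])
(array([ 0.53746452, -0.37477653,  0.05700043]), [np.float64(0.0003768284882242247), np.float64(0.0003768284882242567)])
(array([ 0.45816146, -0.33650413,  0.10399984]), [np.float64(0.0017002755742496322), np.float64(0.0017002755742496279)])
```

```bash
cat >> h.py <<'E'
TH=np.radians(25); Z=np.array([0,0,1.])
def Rpick(deg,th=TH):   # deg: azimuth of the head direction
    hd=-np.array([np.cos(np.radians(deg)),np.sin(np.radians(deg)),0]); x=np.cos(th)*hd+np.sin(th)*Z; z=-np.cos(th)*Z+np.sin(th)*hd
    return np.c_[x,np.cross(z,x),z]
def Rput(deg,th=TH):    # deg: azimuth in which the tool points
    d=np.array([np.cos(np.radians(deg)),np.sin(np.radians(deg)),0]); x=-np.cos(th)*Z-np.sin(th)*d; z=np.cos(th)*d-np.sin(th)*Z
    return np.c_[x,np.cross(z,x),z]
def plan(*wps,g=40,after=True):
    """wps: (pos,R,n) from the present pose; prints rows"""
    o=r.get_obs(); p=np.array(o['ee_pos']);T=rot(o['orientation']); print('t',o['time'],'from',p.round(4))
    for q,S,n in wps:
        S=T if S is None else S; q=np.array(q,float); w=R.from_matrix(T.T@S).as_rotvec()/n; dr=R.from_rotvec(w).as_matrix(); rows=[]; dp=(q-p)/n; pc=p.copy()
        for k in range(n):
            Tn=T@dr; F=Tn if after else T; sh=F.T@(p+dp*(k+1)-pc); sh=(sh*1000).round(1); pc=pc+F@sh/1000
            rows.append([*w.round(4).tolist(),*sh.tolist(),g]); T=Tn
        p=q; T=S
        print(n,'x',rows[0] if np.allclose(w,0,atol=2e-4) else '\n'+'\n'.join(map(str,rows)))
def where():
    o=r.get_obs(); print('t %.2f'%o['time'],np.array(o['ee_pos']).round(4),R.from_matrix(rot(o['orientation'])).as_rotvec().round(3),'F',np.array(o['contact_force']).round(1),'w',round(o['grip_width'],4),'g',round(o['grasp_force'],1),'q',np.array(o['joints']).round(2))
E
python3 -c "
from h import *
plan(((.570,.287,.15),Rpick(-73),12),g=40)"
```

```text
t 0.15 from [0.2497 0.5174 0.2326]
12 x 
[-0.0151, 0.0343, 0.0676, -32.9, -3.6, 5.7, 40]
[-0.0151, 0.0343, 0.0676, -33.3, -1.4, 4.5, 40]
[-0.0151, 0.0343, 0.0676, -33.4, 0.8, 3.4, 40]
[-0.0151, 0.0343, 0.0676, -33.4, 3.0, 2.2, 40]
[-0.0151, 0.0343, 0.0676, -33.1, 5.2, 1.2, 40]
[-0.0151, 0.0343, 0.0676, -32.8, 7.5, 0.1, 40]
[-0.0151, 0.0343, 0.0676, -32.2, 9.6, -0.8, 40]
[-0.0151, 0.0343, 0.0676, -31.4, 11.8, -1.8, 40]
[-0.0151, 0.0343, 0.0676, -30.4, 13.9, -2.6, 40]
[-0.0151, 0.0343, 0.0676, -29.4, 16.0, -3.5, 40]
[-0.0151, 0.0343, 0.0676, -28.0, 18.0, -4.1, 40]
[-0.0151, 0.0343, 0.0676, -26.6, 19.9, -4.9, 40]
```

Call:
apply_moves --pt "-0.015 0.034 0.068 -33 -3.6 5.7 40" --pt "-0.015 0.034 0.068 -33 -1.4 4.5 40" --pt "-0.015 0.034 0.068 -33 0.8 3.4 40" --pt "-0.015 0.034 0.068 -33 3 2.2 40" --pt "-0.015 0.034 0.068 -33 5 1.2 40" --pt "-0.015 0.034 0.068 -33 7.5 0 40" --pt "-0.015 0.034 0.068 -32 9.6 -0.8 40" --pt "-0.015 0.034 0.068 -31 11.8 -1.8 40" --pt "-0.015 0.034 0.068 -30 14 -2.6 40" --pt "-0.015 0.034 0.068 -29 16 -3.5 40" --pt "-0.015 0.034 0.068 -28 18 -4 40" --pt "-0.015 0.034 0.068 -27 20 -5 40" --pt "0 0 0 0 0 0 40" --pt "0 0 0 0 0 0 40"

```text
time: 1.9
ee_pos: [0.5846, 0.3082, 0.1658]
orientation: [-1.653, -2.224, -0.364]
contact_force: [-0.3, 0.5, 1.4]
grip_width: 0.0397
grasp_force: 0.0
```

```bash
python3 -c "
from h import *
where(); snap('wrist','w1'); print(np.abs(rot(r.get_obs()['orientation'])-Rpick(-73)).max())
plan(((.570,.287,.15),Rpick(-73),1),g=40)"
```

```text
t 1.90 [0.5846 0.3082 0.1658] [-1.653 -2.224 -0.364] F [-0.3  0.5  1.4] w 0.0397 g 0.0 q [ 0.11  0.43  1.46  0.44  1.36 -0.3 ]
0.003367383406806368
t 1.95 from [0.5845 0.3085 0.1661]
1 x 
[0.0016, 0.0028, -0.0031, -21.6, -20.1, 7.7, 40]
```

View pics/w1.png

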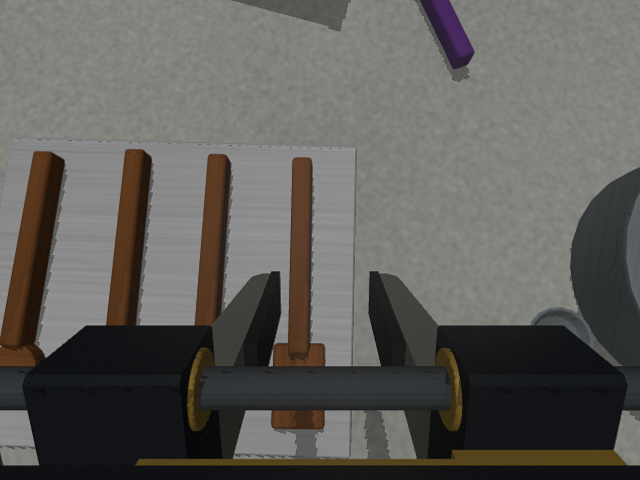

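The wrist view shows the spatula between the fingers: handle end at (302,158), blade starts near (299,350).

```bash
python3 - <<'E'
from h import *
W=load('w1')
print('handle top',atz(W,302,158,.024),'handle scene',atz(load('scene0'),470,261,.024),'neck',atz(W,299.5,349,.024))
# predict the end of the first series by the two conventions
rows=[[-33,-3.6,5.7],[-33,-1.4,4.5],[-33,.8,3.4],[-33,3,2.2],[-33,5,1.2],[-33,7.5,0],[-32,9.6,-.8],[-31,11.8,-1.8],[-30,14,-2.6],[-29,16,-3.5],[-28,18,-4],[-27,20,-5]]
for aft in(0,1):
    p=np.array([.2497,.5174,.2326]);T=R.from_rotvec([-7.00433619e-01,-3.06191667e+00,1.97e-3]).as_matrix();d=R.from_rotvec([-.015,.034,.068]).as_matrix()
    for s in rows:
        p=p+(T@d if aft else T)@np.array(s)/1000; T=T@d
    print(aft,p)
E
```

```text
handle top [0.53215536 0.41745104 0.024     ] handle scene [0.53997899 0.41751488 0.024     ] neck [0.57469902 0.27480373 0.024     ]
0 [0.58489041 0.30729723 0.1652203 ]
1 [0.56811124 0.28714923 0.15114647]
```

```bash
sed -i 's/after=True/after=False/' h.py; python3 -c "
from h import *
G=(.569,.2925)
plan(((*G,.08),Rpick(-73.4),4),((*G,.028),None,3),g=40)
plan(((*G,.08),Rpick(-73.4),1),((*G,.028),None,1),((*G,.29),None,6),g=0)"
```

```text
t 1.95 from [0.5845 0.3085 0.1661]
4 x 
[-0.0003, 0.0007, 0.0008, -11.5, -4.9, 18.4, 40]
[-0.0003, 0.0007, 0.0008, -11.5, -4.8, 18.4, 40]
[-0.0003, 0.0007, 0.0008, -11.6, -4.9, 18.3, 40]
[-0.0003, 0.0007, 0.0008, -11.5, -4.8, 18.4, 40]
3 x [0.0, 0.0, 0.0, -7.3, 0.0, 15.7, 40]
t 1.95 from [0.5845 0.3085 0.1661]
1 x 
[-0.0013, 0.0028, 0.0032, -46.0, -19.4, 73.6, 0]
1 x [0.0, 0.0, 0.0, -22.0, 0.0, 47.1, 0]
6 x [0.0, 0.0, 0.0, 18.5, 0.0, -39.6, 0]
```

Call:
apply_moves --pt "0 0.001 0.001 -11.5 -4.9 18.4 40" --pt "0 0.001 0.001 -11.5 -4.8 18.4 40" --pt "0 0 0.001 -11.5 -4.9 18.4 40" --pt "0 0 0 -11.5 -4.8 18.4 40" --pt "0 0 0 -7.3 0 15.7 40" --pt "0 0 0 -7.3 0 15.7 40" --pt "0 0 0 -7.3 0 15.7 40" --pt "0 0 0 0 0 0 40" --pt "0 0 0 0 0 0 0" --pt "0 0 0 0 0 0 0" --pt "0 0 0 0 0 0 0" --pt "0 0 0 0 0 0 0" --pt "0 0 0 9.3 0 -19.8 0" --pt "0 0 0 18.5 0 -39.6 0" --pt "0 0 0 18.5 0 -39.6 0" --pt "0 0 0 18.5 0 -39.6 0" --pt "0 0 0 18.5 0 -39.6 0" --pt "0 0 0 18.5 0 -39.6 0" --pt "0 0 0 9.3 0 -19.8 0" --pt "0 0 0 0 0 0 0"

```text
time: 4.45
ee_pos: [0.5704, 0.2925, 0.2921]
orientation: [-1.657, -2.222, -0.369]
contact_force: [0.4, 0.6, -1.7]
grip_width: 0.0161
grasp_force: 30.0
```

```bash
python3 -c "
from h import *
where()
D=np.array([.6306,-.1238]);dx=np.array([.916,-.402]);dy=np.array([.402,.916])
w0=D-.0975*dy; print(w0)
plan(((*(w0-.06*dx),.30),Rput(-23.7),15),g=0)"
```

```text
t 4.45 [0.5704 0.2925 0.2921] [-1.657 -2.222 -0.369] F [ 0.4  0.6 -1.7] w 0.0161 g 30.0 q [ 0.08  0.28  1.39  0.43  1.56 -0.23]
[ 0.591405 -0.21311 ]
t 4.45 from [0.5704 0.2925 0.2921]
15 x 
[-0.0217, -0.0973, -0.0601, -27.1, -11.3, -13.2, 0]
[-0.0217, -0.0973, -0.0601, -27.5, -12.7, -10.8, 0]
[-0.0217, -0.0973, -0.0601, -27.7, -14.2, -8.4, 0]
[-0.0217, -0.0973, -0.0601, -27.4, -15.6, -6.0, 0]
[-0.0217, -0.0973, -0.0601, -27.0, -17.2, -3.7, 0]
[-0.0217, -0.0973, -0.0601, -26.1, -18.7, -1.6, 0]
[-0.0217, -0.0973, -0.0601, -25.0, -20.3, 0.6, 0]
[-0.0217, -0.0973, -0.0601, -23.7, -21.7, 2.4, 0]
[-0.0217, -0.0973, -0.0601, -21.9, -23.2, 4.2, 0]
[-0.0217, -0.0973, -0.0601, -20.0, -24.5, 5.7, 0]
[-0.0217, -0.0973, -0.0601, -17.9, -25.9, 7.0, 0]
[-0.0217, -0.0973, -0.0601, -15.6, -27.0, 8.0, 0]
[-0.0217, -0.0973, -0.0601, -13.0, -28.0, 8.8, 0]
[-0.0217, -0.0973, -0.0601, -10.5, -28.9, 9.4, 0]
[-0.0217, -0.0973, -0.0601, -7.8, -29.8, 9.6, 0]
```

Call:
apply_moves --pt "-0.0217 -0.0973 -0.06 -27 -11.3 -13.2 0" --pt "-0.0217 -0.0973 -0.06 -27.5 -12.7 -10.8 0" --pt "-0.0217 -0.0973 -0.06 -27.7 -14.2 -8.4 0" --pt "-0.0217 -0.0973 -0.06 -27.4 -15.6 -6 0" --pt "-0.0217 -0.0973 -0.06 -27 -17.2 -3.7 0" --pt "-0.0217 -0.0973 -0.06 -26 -18.7 -1.6 0" --pt "-0.0217 -0.0973 -0.06 -25 -20.3 0.6 0" --pt "-0.0217 -0.0973 -0.06 -23.7 -21.7 2.4 0" --pt "-0.0217 -0.0973 -0.06 -22 -23.2 4.2 0" --pt "-0.0217 -0.0973 -0.06 -20 -24.5 5.7 0" --pt "-0.0217 -0.0973 -0.06 -18 -26 7 0" --pt "-0.0217 -0.0973 -0.06 -15.6 -27 8 0" --pt "-0.0217 -0.0973 -0.06 -13 -28 8.8 0" --pt "-0.0217 -0.0973 -0.06 -10.5 -29 9.4 0" --pt "-0.0217 -0.0973 -0.06 -8 -30 9.6 0" --pt "0 0 0 0 0 0 0" --pt "0 0 0 0 0 0 0"

```text
time: 6.58
ee_pos: [0.5401, -0.1507, 0.2926]
orientation: [0.494, 2.07, -0.203]
contact_force: [-0.6, 0.7, -1.0]
grip_width: 0.016
grasp_force: 30.0
```

```bash
python3 - <<'E'
from h import *
where(); print(np.abs(rot(r.get_obs()['orientation'])-Rput(-23.7)).max())
A=snap('scene','s2');B=snap('side','d2')
# dryer picture from both, enlarged
rs=lambda c:cv2.resize(c[:,:,::-1],(400,560),interpolation=cv2.INTER_CUBIC)
cv2.imwrite('pics/c2.png',np.hstack([rs(A['pixels'][140:336,170:310]),rs(B['pixels'][170:366,330:470])]))
# blob centres of wells: proj of expected
D=np.array([.6306,-.1238]);dy=np.array([.402,.916])
for y in(-.0975,-.0325,.0325,.0975): print(proj(A,[*(D+y*dy),.1]).round(1),proj(B,[*(D+y*dy),.1]).round(1))
E
```

```text
t 6.58 [ 0.5401 -0.1507  0.2926] [ 0.494  2.07  -0.203] F [-0.6  0.7 -1. ] w 0.016 g 30.0 q [-0.56 -0.58  2.39  0.41  0.34 -1.98]
0.10058646772852314
[225.7 255.5] [393.6 279.4]
[248.3 265.3] [382.2 262.7]
[271.6 275.3] [371.4 246.9]
[295.5 285.7] [361.2 232. ]
```

View pics/c2.png

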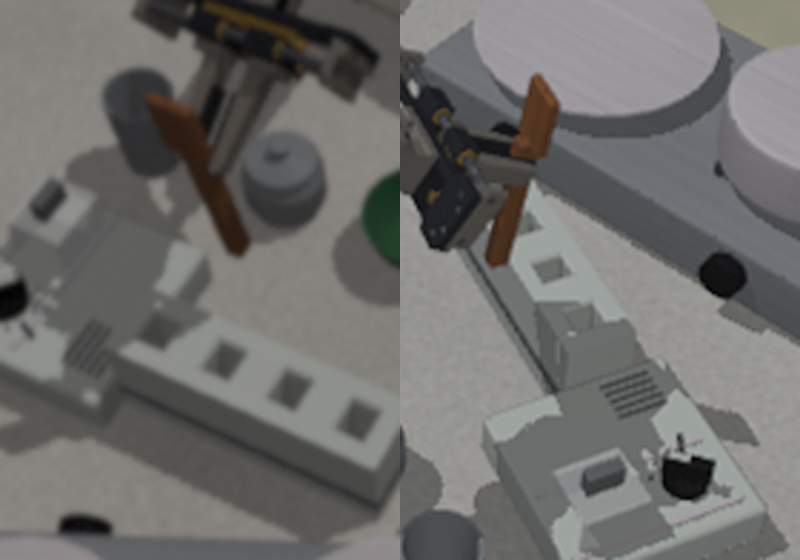

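The pictures show the spatula held, leaning slightly (orientation about 6° short, near the wrist's limit). I'll fit the kinematics so I can check reach.

```bash
cat > kin.py <<'E'
from h import *
from scipy.optimize import least_squares
P0=None
def fk(q,P):
    a1,h,L1,e,L2,d=P; E=lambda ax,a:R.from_euler(ax,a).as_matrix()
    T=E('z',q[0]);p=T@[a1,0,h]; T=T@E('y',q[1]); p=p+T@[0,0,L1]; T=T@E('y',q[2]); p=p+T@[e,0,L2]; T=T@E('z',q[3])@E('y',q[4])@E('z',q[5]); return p+T@[0,0,d],T
data=[([.91093,.15887,1.59792,0,1.38619,-.21009],[.24972,.51745,.23258]),([.11,.43,1.46,.44,1.36,-.3],[.5846,.3082,.1658]),([.08,.28,1.39,.43,1.56,-.23],[.5704,.2925,.2921]),([-.56,-.58,2.39,.41,.34,-1.98],[.5401,-.1507,.2926])]
lo=[-2.91,-.94,.18,-1.29,.17,-3];hi=[2.91,2.29,2.7,4.43,2.64,3]
P=least_squares(lambda P:np.concatenate([fk(q,P)[0]-p for q,p in data]+[(np.array(P)-[0.03,.3,.4,0,.4,.25])*.003]),[0,.3,.4,0,.4,.25]).x
def ik(p,T,q0):
    f=lambda q:np.r_[(fk(q,P)[0]-p)*5,(fk(q,P)[1]-T).ravel()]
    b=None
    for s in [q0]+[np.random.default_rng(i).uniform(lo,hi) for i in range(12)]:
        o=least_squares(f,np.clip(s,np.array(lo)+1e-3,np.array(hi)-1e-3),bounds=(lo,hi),max_nfev=150)
        if b is None or o.cost<b.cost-1e-6: b=o
    return b.x.round(2),b.cost**.5
E
python3 - <<'E'
from kin import *
q=r.get_obs(); data[-1]=(q['joints'],q['ee_pos'])
print(P.round(3),[np.linalg.norm(fk(a,P)[0]-b).round(4) for a,b in data],np.abs(fk(q['joints'],P)[1]-rot(q['orientation'])).max())
D=np.array([.6306,-.1238]);dy=np.array([.402,.916]);q0=np.array([-.4,-.3,2.2,.3,.4,-1])
for w in(-.0975,.0975):
  for az in(-23.7,-12):
    for th in(25,35,45,55):
      for z in(.14,.29):
        print(w,az,th,z,*ik(np.array([*(D+w*dy),z]),Rput(az,np.radians(th)),q0))
E
```

```text
[-0.085  0.442  0.662  0.224  0.577  0.563] [np.float64(0.1241), np.float64(0.0281), np.float64(0.0176), np.float64(0.1015)] 1.1668269701349532
-0.0975 -23.7 25 0.14 [ 0.07  0.88  2.44  3.61  1.36 -3.  ] 0.10260171634517895
-0.0975 -23.7 25 0.29 [-0.07 -0.03  2.42  3.88  0.48  2.61] 2.3718868481489683e-13
-0.0975 -23.7 35 0.14 [-0.16  0.28  2.37  3.58  0.5   2.9 ] 6.114094066791513e-16
-0.0975 -23.7 35 0.29 [-0.16 -0.21  2.29 -1.06  0.24  1.19] 4.581741218368126e-11
-0.0975 -23.7 45 0.14 [-0.2   0.09  2.24 -1.29  0.17  1.44] 0.015513689137022843
-0.0975 -23.7 45 0.29 [-0.23 -0.24  2.14 -0.28  0.48  0.38] 6.887464855905469e-10
-0.0975 -23.7 55 0.14 [-0.27  0.05  2.1  -0.21  0.4   0.31] 5.873572440196721e-11
-0.0975 -23.7 55 0.29 [-0.27 -0.19  1.97 -0.12  0.75  0.2 ] 2.4974016228143186e-13
-0.0975 -12 25 0.14 [-0.89  0.58  2.4   2.38  1.   -3.  ] 0.026660856593917603
-0.0975 -12 25 0.29 [-0.86  0.    2.4   1.99  0.64 -2.39] 9.679421231900426e-16
-0.0975 -12 35 0.14 [-0.7   0.29  2.35  2.33  0.55 -2.7 ] 1.5739321723915578e-15
-0.0975 -12 35 0.29 [-0.7  -0.19  2.27  1.22  0.42 -1.48] 1.3
[... 880 characters left out ...]
241e-14
0.0975 -23.7 55 0.29 [ 0.25 -0.06  1.86 -0.47  0.89  0.88] 8.616362180876521e-16
0.0975 -12 25 0.14 [0.4  0.6  2.34 3.82 0.97 3.  ] 0.0007687282651514313
0.0975 -12 25 0.29 [0.4  0.06 2.33 4.25 0.61 2.4 ] 4.8910891000525e-10
0.0975 -12 35 0.14 [0.27 0.31 2.28 4.01 0.52 2.63] 3.76107735337961e-11
0.0975 -12 35 0.29 [ 0.27 -0.1   2.21 -1.26  0.41  1.53] 3.298836869000286e-14
0.0975 -12 45 0.14 [ 0.17  0.15  2.17 -1.29  0.27  1.55] 0.003591391957867307
0.0975 -12 45 0.29 [ 0.17 -0.14  2.07 -0.54  0.53  0.75] 1.6289337123994524e-12
0.0975 -12 55 0.14 [ 0.09  0.11  2.02 -0.4   0.45  0.62] 2.420509425367996e-10
0.0975 -12 55 0.29 [ 0.09 -0.11  1.91 -0.25  0.77  0.43] 1.4235161557933591e-12
```

```bash
python3 - <<'E'
from kin import *
import itertools
q=r.get_obs()
obs=[(data[0][0],R.from_rotvec([-7.00433619e-01,-3.06191667e+00,1.97e-3]).as_matrix()),(data[1][0],R.from_rotvec([-1.653,-2.224,-.364]).as_matrix()),(data[2][0],R.from_rotvec([-1.657,-2.222,-.369]).as_matrix()),(q['joints'],rot(q['orientation']))]
res=[]
for ax in itertools.product('z','y','y','zyx','zyx','z'):
  for sg in itertools.product([1],[1],[1,-1],[1,-1],[1,-1],[1,-1]):
    e=[]
    Ms=[]
    for a,T in obs:
        M=np.eye(3)
        for c,s,v in zip(ax,sg,a): M=M@R.from_euler(c,s*v).as_matrix()
        Ms.append((M,T))
    # allow constant tool rotation
    C=[M.T@T for M,T in Ms]; res.append((max(np.abs(c-C[0]).max() for c in C),max(np.abs(M-T).max() for M,T in Ms),ax,sg))
res.sort(key=lambda t:t[0]); print(*res[:6],sep='\n')
E
```

```text
(np.float64(0.006120191034211886), np.float64(1.3353060401895962), ('z', 'y', 'y', 'z', 'y', 'z'), (1, 1, 1, 1, 1, 1))
(np.float64(0.4771453102389218), np.float64(1.3420105110885225), ('z', 'y', 'y', 'y', 'y', 'z'), (1, 1, -1, -1, -1, 1))
(np.float64(0.4934543175271218), np.float64(1.3353060401895962), ('z', 'y', 'y', 'x', 'y', 'z'), (1, 1, 1, 1, 1, 1))
(np.float64(0.5030963372225971), np.float64(1.3401536844364375), ('z', 'y', 'y', 'y', 'y', 'z'), (1, 1, 1, -1, 1, 1))
(np.float64(0.5086647680853995), np.float64(1.6889779033592838), ('z', 'y', 'y', 'x', 'y', 'z'), (1, 1, 1, -1, 1, 1))
(np.float64(0.5127619507871912), np.float64(1.3353060401895962), ('z', 'y', 'y', 'y', 'y', 'z'), (1, 1, 1, 1, 1, 1))
```

```bash
python3 - <<'E'
s=open('kin.py').read()
s=s.replace("a1,h,L1,e,L2,d=P;","a1,h,L1,e,L2,d,ly,b,c,wx,wy,wz=P;").replace("T=E('z',q[0]);","T=E('z',q[0]+b);").replace("p+T@[e,0,L2]","p+T@[e,ly,L2]").replace("return p+T@[0,0,d],T","T=T@R.from_rotvec([wx,wy,wz]).as_matrix(); return p+T@[0,0,d],T")
i=s.index('data=[');j=s.index('lo=[')
s=s[:i]+'''import json
data=json.load(open('data.json'))
'''+s[j:]
i=s.index('P=least');j=s.index('def ik')
s=s[:i]+'''PR=np.array([0.03,.3,.4,0,.4,.25]+[0]*6)
P=least_squares(lambda P:np.concatenate([np.r_[fk(q,P)[0]-p,(fk(q,P)[1]-rot(o)).ravel()*.3] for q,p,o in data]+[(P-PR)*.002]),PR).x
'''+s[j:]
open('kin.py','w').write(s)
import json
from cell import r
o=r.get_obs()
json.dump([([.91093,.15887,1.59792,0,1.38619,-.21009],[.24972,.51745,.23258],[-7.00433619e-01,-3.06191667e+00,1.97e-3]),([.11,.43,1.46,.44,1.36,-.3],[.5846,.3082,.1658],[-1.653,-2.224,-.364]),([.08,.28,1.39,.43,1.56,-.23],[.5704,.2925,.2921],[-1.657,-2.222,-.369]),(list(o['joints']),list(o['ee_pos']),list(o['orientation']))],open('data.json','w'))
from kin import *
print(P.round(3),[np.linalg.norm(fk(a,P)[0]-b).round(4) for a,b,_ in data],[np.abs(fk(a,P)[1]-rot(b)).max().round(3) for a,_,b in data])
D=np.array([.6306,-.1238]);dy=np.array([.402,.916]);q0=o['joints']
for w in(-.0975,.0975):
  for az in(-23.7,):
    for th in(25,35,45,55):
      for z in(.14,.29):
        print(w,az,th,z,*ik(np.array([*(D+w*dy),z]),Rput(az,np.radians(th)),q0))
E
```

```text
[ 1.400e-02  2.830e-01  3.810e-01  3.600e-02  5.030e-01  2.980e-01
  1.200e-01  2.000e-03  0.000e+00  3.000e-03 -1.000e-03  1.572e+00] [np.float64(0.0007), np.float64(0.0022), np.float64(0.0018), np.float64(0.0008)] [np.float64(0.003), np.float64(0.004), np.float64(0.004), np.float64(0.002)]
-0.0975 -23.7 25 0.14 [-0.64  0.04  2.37  2.65  0.43  1.93] 1.2546444904377555e-15
-0.0975 -23.7 25 0.29 [-0.64 -0.34  2.3   1.31  0.21 -2.97] 1.4604121884102248e-09
-0.0975 -23.7 35 0.14 [-0.62 -0.02  2.3   2.01  0.19  2.58] 2.0725858533823243e-11
-0.0975 -23.7 35 0.29 [-0.62 -0.31  2.19  0.49  0.36 -2.16] 5.000716173808887e-14
-0.0975 -23.7 45 0.14 [-0.6  -0.02  2.19  0.59  0.24 -2.29] 7.835276064571571e-10
-0.0975 -23.7 45 0.29 [-0.6  -0.25  2.05  0.25  0.58 -1.91] 1.2621982080810844e-15
-0.0975 -23.7 55 0.14 [-0.59  0.02  2.07  0.22  0.46 -1.91] 3.840990267338258e-13
-0.0975 -23.7 55 0.29 [-0.59 -0.16  1.91  0.14  0.8  -1.81] 8.257538942088959e-13
0.0975 -23.7 25 0.14 [-0.11  0.2   2.18  3.82  0.44  1.07] 2.5799766309355938e-11
0.0975 -23.7 25 0.29 [-0.12 -0.13  2.11 -1.29  0.27 -0.15] 0.032319588722826996
0.0975 -23.7 35 0.14 [-0.13  0.15  2.12  4.43  0.24  0.46] 0.00538079618432365
0.0975 -23.7 35 0.29 [-0.13 -0.11  2.02 -0.68  0.37 -0.76] 9.859330002528747e-12
0.0975 -23.7 45 0.14 [-0.15  0.14  2.02 -0.72  0.28 -0.68] 1.2227410699029396e-12
0.0975 -23.7 45 0.29 [-0.15 -0.07  1.9  -0.35  0.58 -1.09] 3.5765529814980973e-12
0.0975 -23.7 55 0.14 [-0.17  0.17  1.91 -0.3   0.49 -1.11] 1.2620610644861171e-15
0.0975 -23.7 55 0.29 [-0.17 -0.    1.76 -0.19  0.8  -1.23] 2.6440331229070862e-12
```

```bash
python3 - <<'E'
from kin import *
t=np.radians(50)
for n,g in(('spat',(.569,.2925)),('pad',(.502,.275)),('scr',(.436,.259)),('spo',(.363,.24))):
    for z in(.028,.29): print(n,z,*ik(np.array([*g,z]),Rpick(-73.4,t),[.1,.4,1.5,.4,1.3,-.3]))
plan(((.5704,.2925,.29),Rpick(-73.4),18),((.5704,.2925,.0285),None,6),g=0)
E
```

```text
spat 0.028 [-0.07  0.72  1.55  0.82  1.37 -0.75] 9.611985109503424e-11
spat 0.29 [-0.07  0.36  1.46  0.81  1.68 -0.42] 2.9157530039841043e-14
pad 0.028 [-0.11  0.59  1.76  0.81  1.33 -0.83] 1.332311337810051e-12
pad 0.29 [-0.11  0.19  1.67  0.79  1.68 -0.48] 2.1881592039740242e-14
scr 0.028 [-0.16  0.47  1.96  0.8   1.3  -0.91] 1.1121577931305278e-15
scr 0.29 [-0.16  0.01  1.86  0.77  1.7  -0.52] 1.395127607665573e-13
spo 0.028 [-0.24  0.33  2.16  0.77  1.29 -1.  ] 4.241732176871245e-11
spo 0.29 [-0.24 -0.2   2.05  0.74  1.76 -0.56] 2.0658229158938367e-10
t 6.675 from [ 0.5406 -0.1504  0.2938]
18 x 
[0.0176, 0.0745, 0.0479, 5.9, 23.0, -6.9, 0]
[0.0176, 0.0745, 0.0479, 7.4, 22.5, -6.7, 0]
[0.0176, 0.0745, 0.0479, 9.1, 22.0, -6.5, 0]
[0.0176, 0.0745, 0.0479, 10.5, 21.4, -6.2, 0]
[0.0176, 0.0745, 0.0479, 12.0, 20.8, -5.7, 0]
[0.0176, 0.0745, 0.0479, 13.4, 20.0, -5.2, 0]
[0.0176, 0.0745, 0.0479, 14.7, 19.4, -4.4, 0]
[0.0176, 0.0745, 0.0479, 15.9, 18.5, -3.6, 0]
[0.0176, 0.0745, 0.0479, 17.0, 17.6, -2.7, 0]
[0.0176, 0.0745, 0.0479, 18.0, 16.8, -1.7, 0]
[0.0176, 0.0745, 0.0479, 18.8, 15.9, -0.6, 0]
[0.0176, 0.0745, 0.0479, 19.6, 15.0, 0.5, 0]
[0.0176, 0.0745, 0.0479, 20.2, 14.0, 1.8, 0]
[0.0176, 0.0745, 0.0479, 20.7, 13.1, 3.0, 0]
[0.0176, 0.0745, 0.0479, 21.0, 12.2, 4.4, 0]
[0.0176, 0.0745, 0.0479, 21.2, 11.2, 5.8, 0]
[0.0176, 0.0745, 0.0479, 21.2, 10.3, 7.1, 0]
[0.0176, 0.0745, 0.0479, 21.1, 9.5, 8.6, 0]
6 x [0.0, 0.0, 0.0, -18.4, 0.0, 39.5, 0]
```

Call:
apply_moves --pt "0.0176 0.0745 0.0479 6 23 -6.9 0" --pt "0.0176 0.0745 0.0479 7.4 22.5 -6.7 0" --pt "0.0176 0.0745 0.0479 9 22 -6.5 0" --pt "0.0176 0.0745 0.0479 10.5 21.4 -6.2 0" --pt "0.0176 0.0745 0.0479 12 20.8 -5.7 0" --pt "0.0176 0.0745 0.0479 13.4 20 -5.2 0" --pt "0.0176 0.0745 0.0479 14.7 19.4 -4.4 0" --pt "0.0176 0.0745 0.0479 16 18.5 -3.6 0" --pt "0.0176 0.0745 0.0479 17 17.6 -2.7 0" --pt "0.0176 0.0745 0.0479 18 16.8 -1.7 0" --pt "0.0176 0.0745 0.0479 18.8 16 -0.6 0" --pt "0.0176 0.0745 0.0479 19.6 15 0.5 0" --pt "0.0176 0.0745 0.0479 20.2 14 1.8 0" --pt "0.0176 0.0745 0.0479 20.7 13 3 0" --pt "0.0176 0.0745 0.0479 21 12.2 4.4 0" --pt "0.0176 0.0745 0.0479 21.2 11.2 5.8 0" --pt "0.0176 0.0745 0.0479 21.2 10.3 7 0" --pt "0.0176 0.0745 0.0479 21 9.5 8.6 0" --pt "0 0 0 0 0 0 0" --pt "0 0 0 0 0 0 0"

```text
time: 9.18
ee_pos: [0.5631, 0.285, 0.2827]
orientation: [-1.646, -2.258, -0.359]
contact_force: [0.5, -0.3, -1.2]
grip_width: 0.0156
grasp_force: 30.0
```

```bash
python3 - <<'E'
from kin import *
where()
G=(.5704,.2925)
plan(((*G,.06),Rpick(-73.4),7),((*G,.029),None,2),g=0)
E
```

```text
t 9.18 [0.5631 0.285  0.2827] [-1.646 -2.258 -0.359] F [ 0.5 -0.3 -1.2] w 0.0156 g 30.0 q [ 0.08  0.26  1.43  0.4   1.54 -0.26]
t 9.175 from [0.5631 0.285  0.2827]
7 x 
[0.0006, 0.0035, 0.0032, -12.1, 0.9, 29.4, 0]
[0.0006, 0.0035, 0.0032, -12.2, 1.0, 29.5, 0]
[0.0006, 0.0035, 0.0032, -12.3, 1.0, 29.3, 0]
[0.0006, 0.0035, 0.0032, -12.4, 1.1, 29.3, 0]
[0.0006, 0.0035, 0.0032, -12.5, 1.1, 29.3, 0]
[0.0006, 0.0035, 0.0032, -12.6, 1.2, 29.2, 0]
[0.0006, 0.0035, 0.0032, -12.7, 1.3, 29.2, 0]
2 x [0.0, 0.0, 0.0, -6.6, 0.0, 14.0, 0]
```

Call:
apply_moves --pt "0.0006 0.0035 0.0032 -12 0.9 29.4 0" --pt "0.0006 0.0035 0.0032 -12.2 1 29.4 0" --pt "0.0006 0.0035 0.0032 -12.3 1 29.3 0" --pt "0.0006 0.0035 0.0032 -12.4 1.1 29.3 0" --pt "0.0006 0.0035 0.0032 -12.5 1.1 29.3 0" --pt "0.0006 0.0035 0.0032 -12.6 1.2 29.2 0" --pt "0.0006 0.0035 0.0032 -12.7 1.3 29.2 0" --pt "0 0 0 -6.6 0 14 0" --pt "0 0 0 -6.6 0 14 0" --pt "0 0 0 0 0 0 0" --pt "0 0 0 0 0 0 40" --pt "0 0 0 0 0 0 40" --pt "0 0.145 0 0 0 0 40" --pt "0 0.145 0 0 0 0 40" --pt "0 0.146 0 0 0 0 40" --pt "0 0 0 0 0 0 40" --pt "0 0 0 0 0 0 0" --pt "0 0 0 0 0 0 0" --pt "0 0 0 0 0 0 0" --pt "0 0 0 0 0 0 0"

```text
time: 11.68
ee_pos: [0.5703, 0.2941, 0.0302]
orientation: [-1.409, -1.89, -0.66]
contact_force: [0.5, 1.5, 1.4]
grip_width: 0.0155
grasp_force: 30.0
```

```bash
sed -i 's/radians(25)/radians(50)/' h.py; cat >> h.py <<'E'
D=np.array([.6306,-.1238]);dx=np.array([.9157,-.4019]);dy=np.array([.4019,.9157])
E
python3 - <<'E'
from kin import *
where()
print(np.abs(rot(r.get_obs()['orientation'])-Rpick(-73.4)).max())
w0=D-.0975*dy
plan(((*np.array(r.get_obs()['ee_pos'])[:2],.29),None,7),((*(w0-.02*dx),.29),Rput(-23.7),18),g=0)
q=[-.1,.36,1.46,.8,1.6,-.4]
for z in(.29,.139): print(*ik(np.array([*w0,z]),Rput(-23.7),q))
E
```

```text
t 11.68 [0.5703 0.2941 0.0302] [-1.409 -1.89  -0.66 ] F [0.5 1.5 1.4] w 0.0155 g 30.0 q [-0.08  0.72  1.53  0.82  1.38 -0.74]
0.002199430019732107
t 11.675 from [0.5703 0.2941 0.0302]
7 x [0.0, 0.0, 0.0, 28.5, 0.0, -23.8, 0]
18 x 
[0.0047, -0.0814, -0.053, -17.0, -7.8, -20.4, 0]
[0.0047, -0.0814, -0.053, -18.3, -8.8, -19.0, 0]
[0.0047, -0.0814, -0.053, -19.2, -9.9, -17.4, 0]
[0.0047, -0.0814, -0.053, -20.0, -10.9, -15.8, 0]
[0.0047, -0.0814, -0.053, -20.6, -12.2, -14.0, 0]
[0.0047, -0.0814, -0.053, -20.9, -13.3, -12.3, 0]
[0.0047, -0.0814, -0.053, -21.2, -14.5, -10.5, 0]
[0.0047, -0.0814, -0.053, -21.2, -15.6, -8.7, 0]
[0.0047, -0.0814, -0.053, -20.9, -16.9, -6.9, 0]
[0.0047, -0.0814, -0.053, -20.5, -17.9, -5.2, 0]
[0.0047, -0.0814, -0.053, -19.9, -19.0, -3.4, 0]
[0.0047, -0.0814, -0.053, -19.1, -20.1, -1.7, 0]
[0.0047, -0.0814, -0.053, -18.0, -21.1, -0.2, 0]
[0.0047, -0.0814, -0.053, -16.8, -21.9, 1.4, 0]
[0.0047, -0.0814, -0.053, -15.5, -22.9, 2.9, 0]
[0.0047, -0.0814, -0.053, -14.0, -23.6, 4.1, 0]
[0.0047, -0.0814, -0.053, -12.3, -24.2, 5.3, 0]
[0.0047, -0.0814, -0.053, -10.5, -24.9, 6.4, 0]
[-0.59 -0.21  1.98  0.18  0.69 -1.85] 9.753949935289742e-13
[-0.59 -0.    2.13  0.35  0.35 -2.04] 1.61158447945412e-11
```

Call:
apply_moves --pt "0 0 0 28.5 0 -23.8 0" --pt "0 0 0 28.5 0 -23.8 0" --pt "0 0 0 28.5 0 -23.8 0" --pt "0 0 0 28.5 0 -23.8 0" --pt "0 0 0 28.5 0 -23.8 0" --pt "0 0 0 28.5 0 -23.8 0" --pt "0 0 0 28.5 0 -23.8 0"

```text
time: 12.55
ee_pos: [0.57, 0.2933, 0.2899]
orientation: [-1.411, -1.89, -0.657]
contact_force: [1.3, -0.2, -0.8]
grip_width: 0.0153
grasp_force: 30.0
```

Call:
apply_moves --pt "0.0047 -0.0814 -0.053 -17 -7.8 -20.4 0" --pt "0.0047 -0.0814 -0.053 -18.3 -8.8 -19 0" --pt "0.0047 -0.0814 -0.053 -19.2 -9.9 -17.4 0" --pt "0.0047 -0.0814 -0.053 -20 -11 -15.8 0" --pt "0.0047 -0.0814 -0.053 -20.6 -12.2 -14 0" --pt "0.0047 -0.0814 -0.053 -21 -13.3 -12.3 0" --pt "0.0047 -0.0814 -0.053 -21.2 -14.5 -10.5 0" --pt "0.0047 -0.0814 -0.053 -21.2 -15.6 -8.7 0" --pt "0.0047 -0.0814 -0.053 -21 -17 -6.9 0" --pt "0.0047 -0.0814 -0.053 -20.5 -18 -5.2 0" --pt "0.0047 -0.0814 -0.053 -20 -19 -3.4 0" --pt "0.0047 -0.0814 -0.053 -19 -20 -1.7 0" --pt "0.0047 -0.0814 -0.053 -18 -21 -0.2 0" --pt "0.0047 -0.0814 -0.053 -16.8 -22 1.4 0" --pt "0.0047 -0.0814 -0.053 -15.5 -23 2.9 0" --pt "0.0047 -0.0814 -0.053 -14 -23.6 4 0" --pt "0.0047 -0.0814 -0.053 -12.3 -24.2 5.3 0" --pt "0.0047 -0.0814 -0.053 -10.5 -25 6.4 0" --pt "0 0 0 0 0 0 0" --pt "0 0 0 0 0 0 0"

```text
time: 15.05
ee_pos: [0.5724, -0.2057, 0.2895]
orientation: [0.506, 2.401, -0.183]
contact_force: [0.2, 0.7, -0.3]
grip_width: 0.0159
grasp_force: 30.0
```

```bash
python3 - <<'E'
from kin import *
where(); print(np.abs(rot(r.get_obs()['orientation'])-Rput(-23.7)).max())
A=snap('scene','s3');B=snap('side','d3')
rs=lambda c:cv2.resize(c[:,:,::-1],(400,560),interpolation=cv2.INTER_CUBIC)
cv2.imwrite('pics/c3.png',np.hstack([rs(A['pixels'][140:336,180:320]),rs(B['pixels'][150:346,340:480])]))
E
```

```text
t 15.05 [ 0.5724 -0.2057  0.2895] [ 0.506  2.401 -0.183] F [ 0.2  0.7 -0.3] w 0.0159 g 30.0 q [-0.61 -0.27  2.04  0.19  0.7  -1.86]
0.001425454980641172
```

View pics/c3.png

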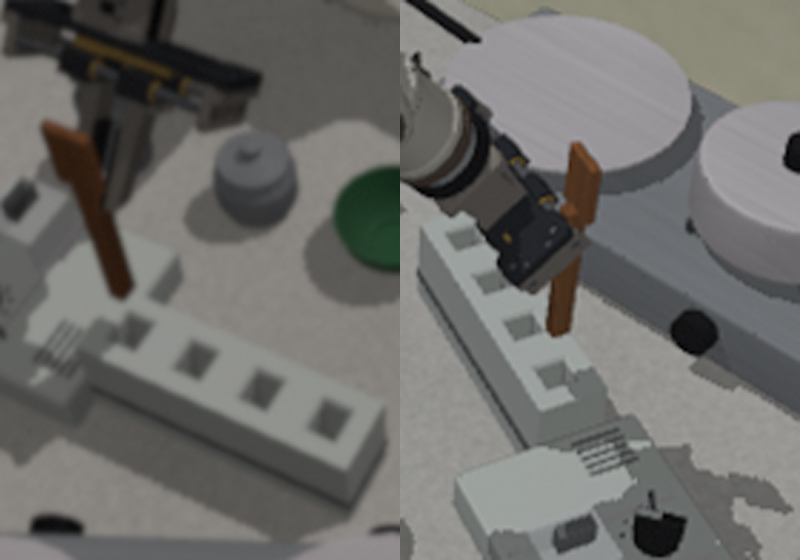

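The view shows the spatula hanging upright, tip near (120,290) in the scene crop, just robot-side of well 0. I'll measure mouth centres and the handle line numerically.

```bash
cat >> h.py <<'E'
def wells(A,B):
    out=[]
    for y in(-.0975,-.0325,.0325,.0975):
        o=[]
        for s in(A,B):
            u,v=proj(s,[*(D+y*dy),.1]); k=8; x0,y0=int(u)-11,int(v)-11
            g=cv2.resize(cv2.cvtColor(s['pixels'],cv2.COLOR_RGB2GRAY)[y0:y0+23,x0:x0+23],None,fx=k,fy=k,interpolation=cv2.INTER_CUBIC)
            t,m=cv2.threshold(g,0,1,cv2.THRESH_BINARY_INV+cv2.THRESH_OTSU); N,L,st,c=cv2.connectedComponentsWithStats(m)
            i=1+np.argmin([np.hypot(*(c[j]-92))-(.05*st[j,4]**.5) for j in range(1,N)]); o.append((s,x0+(c[i][0]+.5)/k-.5,y0+(c[i][1]+.5)/k-.5)); ar=st[i,4]/64
        X,e=tri(*o); out.append(X); print('well',X.round(4),np.round(e[0],4),round(ar,1))
    return out
def held(A,B,X,dz=.11):
    """stem hanging under the TCP X: lines in both views"""
    L=[]
    for s in(A,B):
        h=cv2.cvtColor(s['pixels'],cv2.COLOR_RGB2HSV); m=((h[...,0]<18)&(h[...,1]>110)).astype(np.uint8)
        a=proj(s,X-[0,0,.05]);b=proj(s,X-[0,0,.165]); k=np.zeros_like(m); cv2.line(k,tuple(int(v) for v in a),tuple(int(v) for v in b),1,22); ys,xs=np.where(m*k>0); q=np.c_[xs,ys].astype(np.float32)
        vx,vy,x0,y0=cv2.fitLine(q,cv2.DIST_L2,0,.01,.01).ravel(); t=(q-[x0,y0])@[vx,vy]; sg=np.sign(vy)
        L.append((np.array([x0,y0]),np.array([x0,y0])+np.array([vx,vy])*(t.max() if vy>0 else t.min())))
    n=[np.cross(ray(s,*a)[1],ray(s,*b)[1]) for s,(a,b) in zip((A,B),L)]; d=np.cross(*n); d/=np.linalg.norm(d)*np.sign(d[2])
    E,e=tri((A,*L[0][1]),(B,*L[1][1])); print('end',E.round(4),e[0].round(4),'axis',d.round(3)); return E,d
E
python3 - <<'E'
from h import *
A,B=load('scene0'),load('side0')
W=np.array(wells(A,B)); print(W.mean(0))
held(load('scene'[0]+'3'),load('d3'),np.array(r.get_obs()['ee_pos']))
print(np.array(r.get_obs()['ee_pos']))
E
```

```text
well [ 0.5901 -0.2143  0.0967] 0.0006 95.8
well [ 0.6169 -0.1548  0.0965] 0.0005 86.3
well [ 0.6439 -0.0956  0.0966] 0.0005 79.7
well [ 0.6884 -0.0338  0.1292] 0.0009 47.5
[ 0.63483341 -0.12462019  0.10475249]
end [ 0.5862 -0.2121  0.1522] 0.0003 axis [0.408 0.181 0.895]
[ 0.5728851  -0.20548191  0.28995062]
```

```bash
python3 - <<'E'
from h import *
A,B=load('s3'),load('d3');X=np.array(r.get_obs()['ee_pos']); print(X)
for s in(A,B):
    h=cv2.cvtColor(s['pixels'],cv2.COLOR_RGB2HSV); m=((h[...,0]<18)&(h[...,1]>110))
    for dz in(.075,.06,-.03,-.045,-.06,-.075,-.09,-.105,-.12,-.13,-.14):
        u,v=proj(s,X+[0,0,dz]); row=int(round(v)); xs=[x for x in range(int(u)-14,int(u)+15) if m[row,x]]
        print(dz,u.round(1),row,(min(xs),max(xs),np.mean(xs).round(1)) if xs else None)
E
```

```text
[ 0.5728851  -0.20548191  0.28995062]
0.075 207.8 178 None
0.06 209.3 183 (196, 197, np.float64(196.5))
-0.03 217.7 210 (208, 215, np.float64(211.5))
-0.045 219.0 214 (210, 217, np.float64(213.5))
-0.06 220.2 218 (211, 218, np.float64(214.5))
-0.075 221.4 222 (213, 219, np.float64(216.0))
-0.09 222.6 226 (214, 221, np.float64(217.5))
-0.105 223.8 230 (216, 222, np.float64(219.0))
-0.12 224.9 233 (217, 223, np.float64(220.0))
-0.13 225.7 236 (218, 224, np.float64(221.0))
-0.14 226.4 238 (218, 224, np.float64(221.0))
0.075 396.1 207 (399, 408, np.float64(403.5))
0.06 395.5 212 (398, 409, np.float64(403.5))
-0.03 392.2 239 None
-0.045 391.7 244 (398, 401, np.float64(399.5))
-0.06 391.2 248 (393, 401, np.float64(397.0))
-0.075 390.7 252 (393, 400, np.float64(396.5))
-0.09 390.2 256 (392, 399, np.float64(395.5))
-0.105 389.7 260 (392, 399, np.float64(395.5))
-0.12 389.2 264 (392, 398, np.float64(395.0))
-0.13 388.9 267 (393, 394, np.float64(393.5))
-0.14 388.6 269 None
```

```bash
python3 - <<'E'
from h import *
plan(((.5767,-.2073,.272),Rput(-23.9),2),((.5767,-.2073,.15),None,6),g=0)
E
```

```text
t 15.15 from [ 0.5729 -0.2055  0.29  ]
2 x 
[0.0009, -0.0001, 0.0013, 4.1, -0.1, 8.2, 0]
[0.0009, -0.0001, 0.0013, 4.2, -0.0, 8.3, 0]
6 x [0.0, 0.0, 0.0, 13.1, 0.0, 15.6, 0]
```

Call:
apply_moves --pt "0.001 0 0.0013 4 0 8.2 0" --pt "0.001 0 0.0013 4.2 0 8.3 0" --pt "0 0 0 0 0 0 0" --pt "0 0 0 13.1 0 15.6 0" --pt "0 0 0 13.1 0 15.6 0" --pt "0 0 0 13.1 0 15.6 0" --pt "0 0 0 0 0 0 0"

```text
time: 16.02
ee_pos: [0.5754, -0.2072, 0.2081]
orientation: [0.51, 2.403, -0.184]
contact_force: [0.2, 0.3, -0.7]
grip_width: 0.0155
grasp_force: 30.0
```

Call:
apply_moves --pt "0 0 0 13.1 0 15.6 0" --pt "0 0 0 13.1 0 15.6 0" --pt "0 0 0 13.1 0 15.6 0" --pt "0 0 0 0 0 0 0" --pt "0 0 0 0 0 0 0" --pt "0 0 0 0 0 0 36" --pt "0 0 0 0 0 0 36" --pt "0 0 0 0 0 0 36" --pt "0 0 0 0 0 -20 36" --pt "0 0 0 0 0 -40 36" --pt "0 0 0 0 0 -60 36" --pt "0 0 0 0 0 -40 36" --pt "0 0 0 0 0 0 36"

```text
time: 17.65
ee_pos: [0.4829, -0.1668, 0.2764]
orientation: [0.507, 2.391, -0.19]
contact_force: [0.2, 0.5, -0.0]
grip_width: 0.0361
grasp_force: 0.0
```

```bash
cat >> h.py <<'E'
def look(n,utn=True):
    A=snap('scene','s'+n);B=snap('side','d'+n)
    rs=lambda c,w,h:cv2.resize(c[:,:,::-1],(w,h),interpolation=cv2.INTER_CUBIC)
    cv2.imwrite('pics/c%s.png'%n,np.hstack([rs(A['pixels'][140:336,180:320],400,560),rs(B['pixels'][150:346,340:480],400,560)]))
    if utn:
        a=uts(A,(190,295,365,485));b=uts(B,(190,290,180,300)); print(len(a),len(b)); 
        for x in a: print('scene',atz(A,*x[0],.016).round(3)[:2],atz(A,*x[1],.012).round(3)[:2])
        for x in b: print('side',atz(B,*x[0],.016).round(3)[:2],atz(B,*x[1],.012).round(3)[:2])
        if len(a)==len(b): stereo(A,B,a,b)
    return A,B
E
python3 - <<'E'
from h import *
where(); look('4')
G=(.502,.275)
plan(((.45,.05,.32),Rpick(-73.4),14),((*G,.16),None,5),g=40)
E
```

```text
t 17.65 [ 0.4829 -0.1668  0.2764] [ 0.507  2.391 -0.19 ] F [ 0.2  0.5 -0. ] w 0.0361 g 0.0 q [-0.67 -0.6   2.29  0.23  0.77 -1.93]
3 3
scene [0.333 0.351] [0.377 0.182]
scene [0.405 0.372] [0.455 0.197]
scene [0.469 0.389] [0.525 0.199]
side [0.327 0.364] [0.378 0.18 ]
side [0.397 0.386] [0.458 0.191]
side [0.469 0.375] [0.527 0.197]
handle [0.328 0.357 0.016] head [0.378 0.181 0.012] line [0.354 0.269 0.014] dir [ 0.261 -0.965 -0.012] -74.9
handle [0.399 0.379 0.015] head [0.458 0.194 0.012] line [0.429 0.287 0.014] dir [ 0.288 -0.958 -0.005] -73.3
handle [0.471 0.385 0.013] head [0.526 0.198 0.013] line [0.497 0.291 0.013] dir [ 0.29  -0.957 -0.   ] -73.1
t 17.75 from [ 0.4824 -0.1662  0.2716]
14 x 
[-0.006, 0.1046, 0.0678, 4.2, 13.2, -8.0, 40]
[-0.006, 0.1046, 0.0678, 5.9, 12.8, -7.5, 40]
[-0.006, 0.1046, 0.0678, 7.5, 12.5, -6.6, 40]
[-0.006, 0.1046, 0.0678, 9.0, 12.0, -5.8, 40]
[-0.006, 0.1046, 0.0678, 10.3, 11.3, -4.6, 40]
[-0.006, 0.1046, 0.0678, 11.4, 10.6, -3.5, 40]
[-0.006, 0.1046, 0.0678, 12.5, 9.8, -2.1, 40]
[-0.006, 0.1046, 0.0678, 13.2, 8.9, -0.7, 40]
[-0.006, 0.1046, 0.0678, 13.8, 8.1, 0.7, 40]
[-0.006, 0.1046, 0.0678, 14.2, 7.0, 2.3, 40]
[-0.006, 0.1046, 0.0678, 14.3, 6.1, 3.7, 40]
[-0.006, 0.1046, 0.0678, 14.2, 5.1, 5.3, 40]
[-0.006, 0.1046, 0.0678, 13.9, 4.1, 6.9, 40]
[-0.006, 0.1046, 0.0678, 13.3, 3.1, 8.2, 40]
5 x [0.0, 0.0, 0.0, 1.3, 22.8, 51.3, 40]
```

View pics/c4.png

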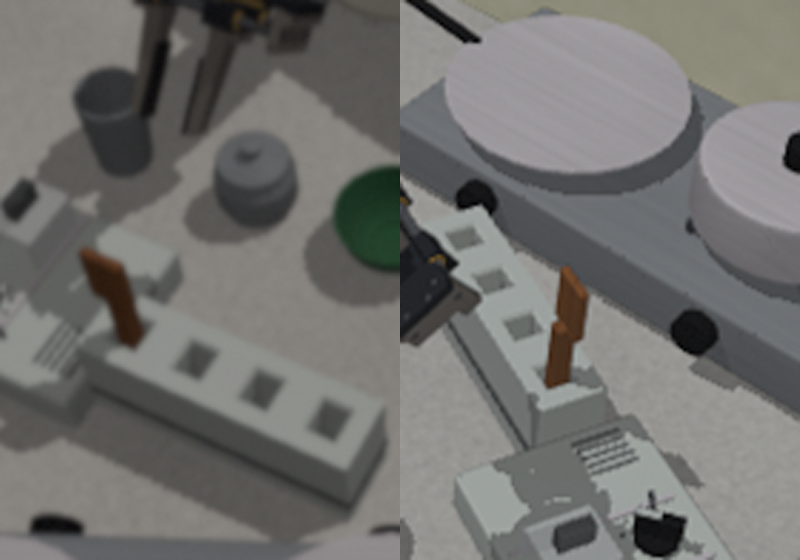

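Call:
apply_moves --pt "-0.006 0.1046 0.0678 4.2 13.2 -8 40" --pt "-0.006 0.1046 0.0678 6 12.8 -7.5 40" --pt "-0.006 0.1046 0.0678 7.5 12.5 -6.6 40" --pt "-0.006 0.1046 0.0678 9 12 -5.8 40" --pt "-0.006 0.1046 0.0678 10.3 11.3 -4.6 40" --pt "-0.006 0.1046 0.0678 11.4 10.6 -3.5 40" --pt "-0.006 0.1046 0.0678 12.5 9.8 -2.1 40" --pt "-0.006 0.1046 0.0678 13.2 9 -0.7 40" --pt "-0.006 0.1046 0.0678 13.8 8 0.7 40" --pt "-0.006 0.1046 0.0678 14.2 7 2.3 40" --pt "-0.006 0.1046 0.0678 14.3 6 3.7 40" --pt "-0.006 0.1046 0.0678 14.2 5 5.3 40" --pt "-0.006 0.1046 0.0678 14 4 7 40" --pt "-0.006 0.1046 0.0678 13.3 3 8.2 40" --pt "0 0 0 1.3 22.8 51.3 40" --pt "0 0 0 1.3 22.8 51.3 40" --pt "0 0 0 1.3 22.8 51.3 40" --pt "0 0 0 1.3 22.8 51.3 40" --pt "0 0 0 1.3 22.8 51.3 40" --pt "0 0 0 0 0 0 40"

```text
time: 20.25
ee_pos: [0.4979, 0.2775, 0.1551]
orientation: [-1.407, -1.886, -0.648]
contact_force: [0.5, -0.0, -1.2]
grip_width: 0.04
grasp_force: 0.0
```

```bash
python3 - <<'E'
from h import *
where(); snap('wrist','w2')
G=(.5015,.277)
plan(((*G,.1),Rpick(-73.4),4),((*G,.030),None,3),((*G,.29),None,7),g=40)
E
```

```text
t 20.25 [0.4979 0.2775 0.1551] [-1.407 -1.886 -0.648] F [ 0.5 -0.  -1.2] w 0.04 g 0.0 q [-0.12  0.36  1.75  0.78  1.51 -0.66]
t 20.3 from [0.4992 0.2762 0.157 ]
4 x 
[-0.0015, -0.0008, -0.0009, -10.9, 0.7, 9.1, 40]
[-0.0015, -0.0008, -0.0009, -10.9, 0.7, 9.2, 40]
[-0.0015, -0.0008, -0.0009, -10.9, 0.6, 9.2, 40]
[-0.0015, -0.0008, -0.0009, -10.9, 0.6, 9.1, 40]
3 x [0.0, 0.0, 0.0, -17.9, 0.0, 15.0, 40]
7 x [0.0, 0.0, 0.0, 28.5, 0.0, -23.9, 40]
```

View pics/w2.png

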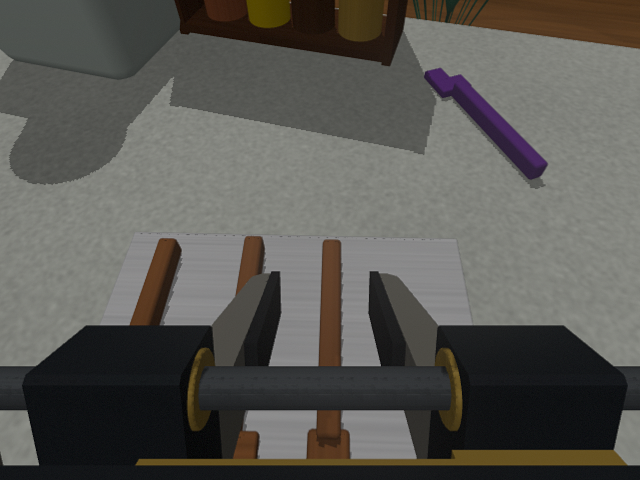

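The paddle sits centred between the fingers, handle end at (332,240), neck near (330,432).

Call:
apply_moves --pt "-0.0015 -0.001 -0.001 -10.9 0.7 9.1 40" --pt "-0.0015 -0.001 -0.001 -10.9 0.7 9.2 40" --pt "-0.0015 -0.001 -0.001 -10.9 0.6 9.2 40" --pt "-0.0015 -0.001 -0.001 -10.9 0.6 9.1 40" --pt "0 0 0 -18 0 15 40" --pt "0 0 0 -18 0 15 40" --pt "0 0 0 -18 0 15 40" --pt "0 0 0 0 0 0 40" --pt "0 0 0 0 0 0 0" --pt "0 0 0 0 0 0 0" --pt "0 0 0 0 0 0 0" --pt "0 0 0 0 0 0 0" --pt "0 0 0 28.5 0 -23.9 0" --pt "0 0 0 28.5 0 -23.9 0" --pt "0 0 0 28.5 0 -23.9 0" --pt "0 0 0 28.5 0 -23.9 0" --pt "0 0 0 28.5 0 -23.9 0" --pt "0 0 0 28.5 0 -23.9 0" --pt "0 0 0 28.5 0 -23.9 0" --pt "0 0 0 0 0 0 0"

```text
time: 22.8
ee_pos: [0.5038, 0.2758, 0.2963]
orientation: [-1.412, -1.903, -0.669]
contact_force: [0.1, -0.5, -1.9]
grip_width: 0.0148
grasp_force: 30.0
```

```bash
sed -i 's/^D=np.array.*/D=np.array([.6303,-.1248]);dx=np.array([.9143,-.4051]);dy=np.array([.4051,.9143])/' h.py; python3 - <<'E'
from h import *
where()
w=D-.0325*dy; print('well',w, 'TCP',w-.0155*dx)
plan(((*(w-.0155*dx),.29),Rput(-23.9),17),((*(w-.0155*dx),.149),None,6),g=0)
W=load('w2'); print(atz(W,332,240,.024),atz(W,330,432,.024))
E
```

```text
t 22.80 [0.5038 0.2758 0.2963] [-1.412 -1.903 -0.669] F [ 0.1 -0.5 -1.9] w 0.0148 g 30.0 q [-0.12  0.18  1.66  0.79  1.68 -0.48]
well [ 0.61713425 -0.15451475] TCP [ 0.6029626 -0.1482357]
t 22.8 from [0.5038 0.2758 0.2963]
17 x 
[0.0055, -0.0854, -0.0559, -16.8, -1.5, -19.3, 0]
[0.0055, -0.0854, -0.0559, -18.3, -2.6, -17.7, 0]
[0.0055, -0.0854, -0.0559, -19.6, -3.7, -16.1, 0]
[0.0055, -0.0854, -0.0559, -20.6, -4.9, -14.4, 0]
[0.0055, -0.0854, -0.0559, -21.4, -6.2, -12.6, 0]
[0.0055, -0.0854, -0.0559, -22.1, -7.5, -10.6, 0]
[0.0055, -0.0854, -0.0559, -22.5, -8.8, -8.7, 0]
[0.0055, -0.0854, -0.0559, -22.5, -10.0, -6.7, 0]
[0.0055, -0.0854, -0.0559, -22.5, -11.4, -4.8, 0]
[0.0055, -0.0854, -0.0559, -22.1, -12.6, -2.7, 0]
[0.0055, -0.0854, -0.0559, -21.5, -13.9, -0.9, 0]
[0.0055, -0.0854, -0.0559, -20.8, -15.0, 1.1, 0]
[0.0055, -0.0854, -0.0559, -19.6, -16.2, 2.9, 0]
[0.0055, -0.0854, -0.0559, -18.4, -17.2, 4.5, 0]
[0.0055, -0.0854, -0.0559, -17.0, -18.2, 6.2, 0]
[0.0055, -0.0854, -0.0559, -15.3, -19.0, 7.7, 0]
[0.0055, -0.0854, -0.0559, -13.6, -19.8, 9.1, 0]
6 x [0.0, 0.0, 0.0, 15.1, 0.0, 18.0, 0]
[0.46578343 0.39977617 0.024     ] [0.5062348  0.25577726 0.024     ]
```

Call:
apply_moves --pt "0.0055 -0.0854 -0.056 -16.8 -1.5 -19.3 0" --pt "0.0055 -0.0854 -0.056 -18.3 -2.6 -17.7 0" --pt "0.0055 -0.0854 -0.056 -19.6 -3.7 -16 0" --pt "0.0055 -0.0854 -0.056 -20.6 -5 -14.4 0" --pt "0.0055 -0.0854 -0.056 -21.4 -6.2 -12.6 0" --pt "0.0055 -0.0854 -0.056 -22 -7.5 -10.6 0" --pt "0.0055 -0.0854 -0.056 -22.5 -8.8 -8.7 0" --pt "0.0055 -0.0854 -0.056 -22.5 -10 -6.7 0" --pt "0.0055 -0.0854 -0.056 -22.5 -11.4 -4.8 0" --pt "0.0055 -0.0854 -0.056 -22 -12.6 -2.7 0" --pt "0.0055 -0.0854 -0.056 -21.5 -14 -0.9 0" --pt "0.0055 -0.0854 -0.056 -20.8 -15 1 0" --pt "0.0055 -0.0854 -0.056 -19.6 -16.2 3 0" --pt "0.0055 -0.0854 -0.056 -18.4 -17.2 4.5 0" --pt "0.0055 -0.0854 -0.056 -17 -18.2 6.2 0" --pt "0.0055 -0.0854 -0.056 -15.3 -19 7.7 0" --pt "0.0055 -0.0854 -0.056 -13.6 -19.8 9 0" --pt "0 0 0 0 0 0 0" --pt "0 0 0 0 0 0 0"

```text
time: 25.18
ee_pos: [0.6013, -0.1474, 0.2852]
orientation: [0.507, 2.408, -0.183]
contact_force: [-0.5, 0.5, -0.9]
grip_width: 0.0153
grasp_force: 30.0
```

```bash
cat >> h.py <<'E'
def dev(A,B,X,off=.0155):
    """pixel offset of the held stem from the ideal vertical line under TCP, and its 3D mean shift"""
    res=[]
    for dz in(-.06,-.075,-.09,-.105,-.12):
        o=[]
        for s in(A,B):
            h=cv2.cvtColor(s['pixels'],cv2.COLOR_RGB2HSV); m=((h[...,0]<18)&(h[...,1]>110))
            u,v=proj(s,X+[off*dx[0],off*dx[1],dz]); xs=[x for x in range(int(u)-12,int(u)+13) if m[int(round(v)),x]]
            if len(xs)<4: break
            o.append((s,np.mean(xs),v))
        if len(o)==2: P,e=tri(*o); res.append(np.r_[(P-X)[:2]@dx,(P-X)[:2]@dy,P[2]-X[2]]); 
    print('stem rel TCP (dx,dy,dz)\n',np.round(res,4))
E
python3 - <<'E'
from h import *
where();X=np.array(r.get_obs()['ee_pos']);A,B=look('5',False); dev(A,B,X)
w=D-.0325*dy
plan(((*(w-.0155*dx),.149),Rput(-23.9),7),g=0)
E
```

```text
t 25.18 [ 0.6013 -0.1474  0.2852] [ 0.507  2.408 -0.183] F [-0.5  0.5 -0.9] w 0.0153 g 30.0 q [-0.44 -0.22  2.    0.03  0.67 -1.62]
stem rel TCP (dx,dy,dz)
 [[ 0.0173 -0.0015 -0.0591]
 [ 0.0181 -0.0023 -0.0736]
 [ 0.018  -0.0023 -0.0886]
 [ 0.0171 -0.0013 -0.1042]
 [ 0.0176 -0.0015 -0.119 ]]
t 25.275 from [ 0.6019 -0.1474  0.2863]
7 x 
[0.0001, -0.001, 0.0004, 12.4, -0.0, 15.2, 0]
[0.0001, -0.001, 0.0004, 12.3, -0.1, 15.2, 0]
[0.0001, -0.001, 0.0004, 12.4, 0.0, 15.3, 0]
[0.0001, -0.001, 0.0004, 12.4, -0.0, 15.1, 0]
[0.0001, -0.001, 0.0004, 12.5, -0.1, 15.2, 0]
[0.0001, -0.001, 0.0004, 12.4, 0.0, 15.2, 0]
[0.0001, -0.001, 0.0004, 12.5, -0.0, 15.2, 0]
```

Call:
apply_moves --pt "0 0 0 12.5 0 15.1 0" --pt "0 0 0 12.5 0 15.1 0" --pt "0 0 0 12.5 0 15.1 0" --pt "0 0 0 12.5 0 15.1 0" --pt "0 0 0 0 0 0 0"

```text
time: 25.9
ee_pos: [0.601, -0.1471, 0.2059]
orientation: [0.506, 2.41, -0.183]
contact_force: [-0.1, 0.0, -0.8]
grip_width: 0.0153
grasp_force: 30.0
```

Call:
apply_moves --pt "0 0 0 12.1 0 14.4 0" --pt "0 0 0 12.1 0 14.4 0" --pt "0 0 0 12.1 0 14.4 0" --pt "0 0 0 0 0 0 0" --pt "0 0 0 0 0 0 0" --pt "0 0 0 0 0 0 36" --pt "0 0 0 0 0 0 36" --pt "0 0 0 0 0 0 36" --pt "0 0 0 0 0 -20 36" --pt "0 0 0 0 0 -40 36" --pt "0 0 0 0 0 -60 36" --pt "0 0 0 0 0 -40 36" --pt "0 0 0 0 0 0 36"

```text
time: 27.52
ee_pos: [0.5087, -0.1069, 0.279]
orientation: [0.504, 2.398, -0.187]
contact_force: [-0.4, 0.1, -0.5]
grip_width: 0.0361
grasp_force: 0.0
```

```bash
python3 - <<'E'
from h import *
where(); look('6')
G=(.433,.262)
plan(((.45,.05,.32),Rpick(-73.4),14),((*G,.16),None,5),g=40)
E
```

```text
t 27.52 [ 0.5087 -0.1069  0.279 ] [ 0.504  2.398 -0.187] F [-0.4  0.1 -0.5] w 0.0361 g 0.0 q [-0.45 -0.54  2.25  0.04  0.74 -1.63]
2 2
scene [0.308 0.333] [0.354 0.157]
scene [0.407 0.363] [0.455 0.198]
side [0.303 0.338] [0.356 0.155]
side [0.398 0.387] [0.458 0.191]
handle [0.304 0.336 0.015] head [0.355 0.156 0.013] line [0.33  0.246 0.014] dir [ 0.267 -0.964 -0.003] -74.5
handle [0.399 0.373 0.016] head [0.457 0.195 0.012] line [0.43  0.284 0.013] dir [ 0.288 -0.958 -0.012] -73.3
t 27.625 from [ 0.508  -0.1068  0.2744]
14 x 
[-0.0063, 0.1042, 0.068, 4.3, 8.6, -7.8, 40]
[-0.0063, 0.1042, 0.068, 5.7, 8.2, -7.3, 40]
[-0.0063, 0.1042, 0.068, 6.9, 7.9, -6.5, 40]
[-0.0063, 0.1042, 0.068, 8.1, 7.5, -5.7, 40]
[-0.0063, 0.1042, 0.068, 9.1, 6.8, -4.8, 40]
[-0.0063, 0.1042, 0.068, 10.0, 6.3, -3.7, 40]
[-0.0063, 0.1042, 0.068, 10.8, 5.5, -2.6, 40]
[-0.0063, 0.1042, 0.068, 11.3, 4.8, -1.5, 40]
[-0.0063, 0.1042, 0.068, 11.7, 4.1, -0.2, 40]
[-0.0063, 0.1042, 0.068, 11.9, 3.2, 1.1, 40]
[-0.0063, 0.1042, 0.068, 11.9, 2.4, 2.3, 40]
[-0.0063, 0.1042, 0.068, 11.7, 1.6, 3.6, 40]
[-0.0063, 0.1042, 0.068, 11.4, 0.8, 4.7, 40]
[-0.0063, 0.1042, 0.068, 10.9, -0.0, 6.0, 40]
5 x [0.0, 0.0, 0.0, 2.2, 8.9, 52.4, 40]
```

View pics/c6.png

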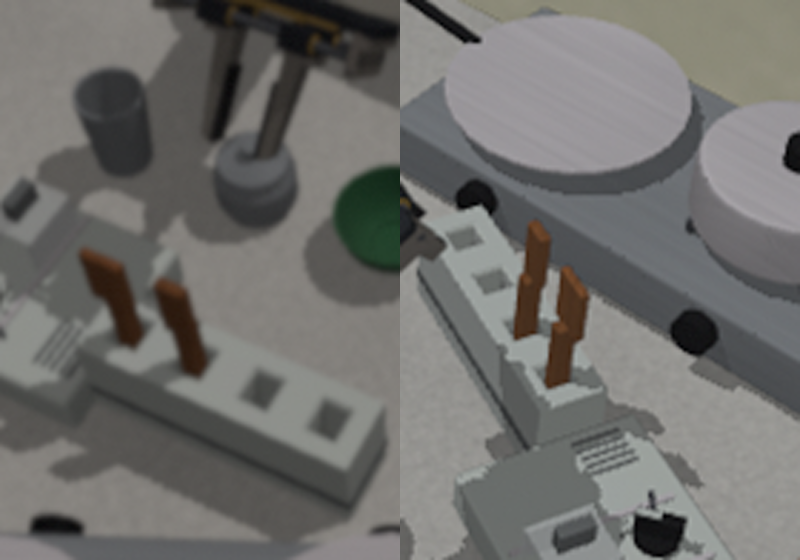

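Spatula and paddle stand in wells 0 and 1. The spoon was knocked (~30 mm); the scraper is unmoved. Next is the scraper.

Call:
apply_moves --pt "-0.0063 0.1042 0.068 4.3 8.6 -7.8 40" --pt "-0.0063 0.1042 0.068 5.7 8.2 -7.3 40" --pt "-0.0063 0.1042 0.068 7 8 -6.5 40" --pt "-0.0063 0.1042 0.068 8 7.5 -5.7 40" --pt "-0.0063 0.1042 0.068 9 6.8 -4.8 40" --pt "-0.0063 0.1042 0.068 10 6.3 -3.7 40" --pt "-0.0063 0.1042 0.068 10.8 5.5 -2.6 40" --pt "-0.0063 0.1042 0.068 11.3 4.8 -1.5 40" --pt "-0.0063 0.1042 0.068 11.7 4 -0.2 40" --pt "-0.0063 0.1042 0.068 12 3.2 1 40" --pt "-0.0063 0.1042 0.068 12 2.4 2.3 40" --pt "-0.0063 0.1042 0.068 11.7 1.6 3.6 40" --pt "-0.0063 0.1042 0.068 11.4 0.8 4.7 40" --pt "-0.0063 0.1042 0.068 11 0 6 40" --pt "0 0 0 2.2 8.9 52.4 40" --pt "0 0 0 2.2 8.9 52.4 40" --pt "0 0 0 2.2 8.9 52.4 40" --pt "0 0 0 2.2 8.9 52.4 40" --pt "0 0 0 2.2 8.9 52.4 40" --pt "0 0 0 0 0 0 40"

```text
time: 30.12
ee_pos: [0.4295, 0.2642, 0.1564]
orientation: [-1.408, -1.885, -0.649]
contact_force: [-0.4, -1.0, 0.2]
grip_width: 0.0398
grasp_force: 0.0
```

```bash
cat >> h.py <<'E'
def wst(s,az,P):
    """wrist view: stem centre across, sampled at stem points; P: expected (x,y) grip point on the stem, top at z .024"""
    h=cv2.cvtColor(s['pixels'],cv2.COLOR_RGB2HSV); m=((h[...,0]<18)&(h[...,1]>110)); d=np.array([np.cos(np.radians(az)),np.sin(np.radians(az))])
    for t in(-.12,-.11,-.1,-.09,-.08,-.06,-.03,0,.015):
        u,v=proj(s,[*(np.array(P)+t*d),.024]); v=int(round(v)); xs=[x for x in range(int(u)-22,int(u)+23) if 0<=x<640 and 0<=v<480 and m[v,x]]
        if len(xs)>5: print(t,round(u),v,min(xs),max(xs),atz(s,np.mean(xs),v,.02).round(4)[:2])
E
python3 - <<'E'
from h import *
where(); s=snap('wrist','w3')
G=(.436,.2625); wst(s,-73.3,G)
plan(((*G,.1),Rpick(-73.3),4),((*G,.030),None,3),g=40)
E
```

```text
t 30.12 [0.4295 0.2642 0.1564] [-1.408 -1.885 -0.649] F [-0.4 -1.   0.2] w 0.0398 g 0.0 q [-0.16  0.2   1.95  0.76  1.5  -0.71]
-0.12 333 250 325 341 [0.4003 0.3803]
-0.11 334 261 325 341 [0.4033 0.3697]
-0.1 334 271 325 341 [0.406  0.3603]
-0.09 334 282 324 341 [0.4085 0.3503]
-0.08 334 293 324 342 [0.4116 0.3409]
-0.06 334 317 324 342 [0.4173 0.3211]
-0.03 335 356 323 343 [0.4256 0.292 ]
0.015 336 424 322 344 [0.4381 0.2485]
t 30.175 from [0.4313 0.263  0.158 ]
4 x 
[-0.0009, -0.0008, -0.0013, -11.4, 1.2, 8.9, 40]
[-0.0009, -0.0008, -0.0013, -11.5, 1.1, 9.0, 40]
[-0.0009, -0.0008, -0.0013, -11.4, 1.1, 8.9, 40]
[-0.0009, -0.0008, -0.0013, -11.4, 1.1, 9.0, 40]
3 x [0.0, 0.0, 0.0, -17.9, 0.0, 15.0, 40]
```

Call:
apply_moves --pt "-0.001 -0.001 -0.0013 -11.4 0.8 9 40" --pt "-0.001 -0.001 -0.0013 -11.4 0.8 9 40" --pt "-0.001 -0.001 -0.0013 -11.4 0.8 9 40" --pt "-0.001 -0.001 -0.0013 -11.4 0.8 9 40" --pt "0 0 0 -18 0 15 40" --pt "0 0 0 -18 0 15 40" --pt "0 0 0 -18 0 15 40" --pt "0 0 0 0 0 0 40" --pt "0 0 0 0 0 0 0" --pt "0 0 0 0 0 0 0" --pt "0 0 0 0 0 0 0" --pt "0 0 0 0 0 0 0" --pt "0 0 0 28.5 0 -23.9 0" --pt "0 0 0 28.5 0 -23.9 0" --pt "0 0 0 28.5 0 -23.9 0" --pt "0 0 0 28.5 0 -23.9 0" --pt "0 0 0 28.5 0 -23.9 0" --pt "0 0 0 28.5 0 -23.9 0" --pt "0 0 0 28.5 0 -23.9 0" --pt "0 0 0 0 0 0 0"

```text
time: 32.67
ee_pos: [0.4369, 0.2614, 0.2952]
orientation: [-1.411, -1.904, -0.667]
contact_force: [0.1, 0.8, -1.1]
grip_width: 0.0157
grasp_force: 30.0
```

```bash
python3 - <<'E'
from h import *
where()
w=D+.0325*dy; print('well',w)
plan(((*(w-.0165*dx),.29),Rput(-23.9),17),g=0)
E
```

```text
t 32.67 [0.4369 0.2614 0.2952] [-1.411 -1.904 -0.667] F [ 0.1  0.8 -1.1] w 0.0157 g 30.0 q [-0.16  0.01  1.85  0.77  1.7  -0.52]
well [ 0.64346575 -0.09508525]
t 32.675 from [0.4369 0.2614 0.2952]
17 x 
[0.0055, -0.0855, -0.0558, -15.1, 4.9, -17.2, 0]
[0.0055, -0.0855, -0.0558, -16.8, 3.9, -16.0, 0]
[0.0055, -0.0855, -0.0558, -18.3, 2.9, -14.4, 0]
[0.0055, -0.0855, -0.0558, -19.6, 1.8, -12.8, 0]
[0.0055, -0.0855, -0.0558, -20.6, 0.5, -11.1, 0]
[0.0055, -0.0855, -0.0558, -21.6, -0.7, -9.3, 0]
[0.0055, -0.0855, -0.0558, -22.1, -1.9, -7.4, 0]
[0.0055, -0.0855, -0.0558, -22.6, -3.2, -5.5, 0]
[0.0055, -0.0855, -0.0558, -22.8, -4.6, -3.6, 0]
[0.0055, -0.0855, -0.0558, -22.6, -5.8, -1.5, 0]
[0.0055, -0.0855, -0.0558, -22.4, -7.0, 0.4, 0]
[0.0055, -0.0855, -0.0558, -21.8, -8.3, 2.3, 0]
[0.0055, -0.0855, -0.0558, -21.1, -9.5, 4.2, 0]
[0.0055, -0.0855, -0.0558, -20.0, -10.6, 6.0, 0]
[0.0055, -0.0855, -0.0558, -18.9, -11.6, 7.8, 0]
[0.0055, -0.0855, -0.0558, -17.4, -12.6, 9.3, 0]
[0.0055, -0.0855, -0.0558, -15.8, -13.5, 10.9, 0]
```

Call:
apply_moves --pt "0.0055 -0.0855 -0.0558 -15 5 -17.2 0" --pt "0.0055 -0.0855 -0.0558 -16.8 4 -16 0" --pt "0.0055 -0.0855 -0.0558 -18.3 3 -14.4 0" --pt "0.0055 -0.0855 -0.0558 -19.6 1.8 -12.8 0" --pt "0.0055 -0.0855 -0.0558 -20.6 0.5 -11 0" --pt "0.0055 -0.0855 -0.0558 -21.6 -0.7 -9.3 0" --pt "0.0055 -0.0855 -0.0558 -22 -2 -7.4 0" --pt "0.0055 -0.0855 -0.0558 -22.6 -3.2 -5.5 0" --pt "0.0055 -0.0855 -0.0558 -22.8 -4.6 -3.6 0" --pt "0.0055 -0.0855 -0.0558 -22.6 -5.8 -1.5 0" --pt "0.0055 -0.0855 -0.0558 -22.4 -7 0.4 0" --pt "0.0055 -0.0855 -0.0558 -21.8 -8.3 2.3 0" --pt "0.0055 -0.0855 -0.0558 -21 -9.5 4.2 0" --pt "0.0055 -0.0855 -0.0558 -20 -10.6 6 0" --pt "0.0055 -0.0855 -0.0558 -19 -11.6 7.8 0" --pt "0.0055 -0.0855 -0.0558 -17.4 -12.6 9.3 0" --pt "0.0055 -0.0855 -0.0558 -15.8 -13.5 11 0" --pt "0 0 0 0 0 0 0" --pt "0 0 0 0 0 0 0"

```text
time: 35.05
ee_pos: [0.6269, -0.0876, 0.2852]
orientation: [0.509, 2.407, -0.186]
contact_force: [-0.2, -0.2, -1.8]
grip_width: 0.0152
grasp_force: 30.0
```

```bash
python3 - <<'E'
from h import *
where();X=np.array(r.get_obs()['ee_pos']);A,B=look('7',False); dev(A,B,X)
w=D+.0325*dy
plan(((*(w-.0175*dx+.0018*dy),.206),Rput(-23.9),4),g=0)
E
```

```text
t 35.05 [ 0.6269 -0.0876  0.2852] [ 0.509  2.407 -0.186] F [-0.2 -0.2 -1.8] w 0.0152 g 30.0 q [-0.29 -0.16  1.95 -0.13  0.67 -1.37]
stem rel TCP (dx,dy,dz)
 [[ 0.017  -0.0011 -0.0593]
 [ 0.0173 -0.0009 -0.0743]
 [ 0.0174 -0.0016 -0.089 ]
 [ 0.0177 -0.0014 -0.104 ]
 [ 0.0166 -0.0006 -0.1195]]
t 35.15 from [ 0.6275 -0.0876  0.2863]
4 x 
[-0.0003, -0.0015, 0.0004, 12.8, 0.4, 15.5, 0]
[-0.0003, -0.0015, 0.0004, 12.8, 0.4, 15.5, 0]
[-0.0003, -0.0015, 0.0004, 12.8, 0.4, 15.4, 0]
[-0.0003, -0.0015, 0.0004, 12.9, 0.3, 15.4, 0]
```

Aligned within 2 mm; descend, check, release.

Call:
apply_moves --pt "0 -0.0015 0 12.8 0.3 15.4 0" --pt "0 -0.0015 0 12.8 0.3 15.4 0" --pt "0 -0.0015 0 12.8 0.3 15.4 0" --pt "0 -0.0015 0 12.8 0.3 15.4 0" --pt "0 0 0 0 0 0 0"

```text
time: 35.78
ee_pos: [0.6269, -0.0865, 0.2041]
orientation: [0.507, 2.403, -0.187]
contact_force: [0.5, -0.5, 0.0]
grip_width: 0.015
grasp_force: 30.0
```

Call:
apply_moves --pt "0 0 0 12.1 0 14.4 0" --pt "0 0 0 12.1 0 14.4 0" --pt "0 0 0 12.1 0 14.4 0" --pt "0 0 0 0 0 0 0" --pt "0 0 0 0 0 0 0" --pt "0 0 0 0 0 0 36" --pt "0 0 0 0 0 0 36" --pt "0 0 0 0 0 0 36" --pt "0 0 0 0 0 -20 36" --pt "0 0 0 0 0 -40 36" --pt "0 0 0 0 0 -60 36" --pt "0 0 0 0 0 -40 36" --pt "0 0 0 0 0 0 36"

```text
time: 37.4
ee_pos: [0.5346, -0.0451, 0.2763]
orientation: [0.504, 2.392, -0.187]
contact_force: [-0.4, -0.6, -0.2]
grip_width: 0.0361
grasp_force: 0.0
```

```bash
python3 - <<'E'
from kin import *
where(); look('8')
G=(.339,.216)
print(*ik(np.array([*G,.03]),Rpick(-74.5),[-.2,.3,2.1,.77,1.3,-1]),*ik(np.array([*G,.16]),Rpick(-74.5),[-.2,.3,2.1,.77,1.3,-1]))
plan(((.44,.03,.32),Rpick(-74.5),14),((*G,.16),None,5),g=40)
E
```

```text
t 37.40 [ 0.5346 -0.0451  0.2763] [ 0.504  2.392 -0.187] F [-0.4 -0.6 -0.2] w 0.0361 g 0.0 q [-0.25 -0.45  2.2  -0.17  0.7  -1.31]
1 1
scene [0.307 0.333] [0.354 0.157]
side [0.303 0.338] [0.356 0.155]
handle [0.304 0.336 0.015] head [0.356 0.156 0.013] line [0.33  0.246 0.014] dir [ 0.269 -0.963 -0.006] -74.4
[-0.32  0.27  2.24  0.73  1.3  -1.04] 1.5728541177170282e-15 [-0.32 -0.08  2.24  0.7   1.56 -0.81] 5.344566944341903e-13
t 37.5 from [ 0.5338 -0.0454  0.2716]
14 x 
[-0.0062, 0.1043, 0.0694, 4.1, 2.2, -8.0, 40]
[-0.0062, 0.1043, 0.0694, 5.1, 1.9, -7.5, 40]
[-0.0062, 0.1043, 0.0694, 6.0, 1.6, -6.9, 40]
[-0.0062, 0.1043, 0.0694, 6.7, 1.2, -6.2, 40]
[-0.0062, 0.1043, 0.0694, 7.5, 0.7, -5.5, 40]
[-0.0062, 0.1043, 0.0694, 8.0, 0.3, -4.7, 40]
[-0.0062, 0.1043, 0.0694, 8.4, -0.3, -3.8, 40]
[-0.0062, 0.1043, 0.0694, 8.7, -0.9, -3.0, 40]
[-0.0062, 0.1043, 0.0694, 9.0, -1.5, -2.0, 40]
[-0.0062, 0.1043, 0.0694, 8.9, -2.1, -1.1, 40]
[-0.0062, 0.1043, 0.0694, 8.9, -2.7, -0.2, 40]
[-0.0062, 0.1043, 0.0694, 8.6, -3.4, 0.7, 40]
[-0.0062, 0.1043, 0.0694, 8.2, -3.9, 1.6, 40]
[-0.0062, 0.1043, 0.0694, 7.8, -4.5, 2.4, 40]
5 x [0.0, 0.0, 0.0, 2.0, -9.5, 52.2, 40]
```

```bash
python3 - <<'E'
from h import *
A,B=load('scene0'),load('side0')
for n,s in(('scene',A),('side',B)):
    h=cv2.cvtColor(s['pixels'],cv2.COLOR_RGB2HSV); m=((h[...,0]>50)&(h[...,0]<90)&(h[...,1]>110)).astype(np.uint8); m[:150]=0
    N,L,st,c=cv2.connectedComponentsWithStats(m); i=1+st[1:,4].argmax(); x,y,w,hh=st[i][:4]; print(n,st[i]); 
    for z in(0,.06): print(z,[atz(s,*p,z).round(3)[:2].tolist() for p in((x,y+hh/2),(x+w,y+hh/2),(x+w/2,y),(x+w/2,y+hh))])
E
```

```text
scene [ 298  199   41   34 1038]
0 [[0.389, -0.051], [0.384, 0.068], [0.323, 0.006], [0.447, 0.011]]
0.06 [[0.433, -0.046], [0.43, 0.067], [0.372, 0.008], [0.488, 0.013]]
side [ 269  268   43   36 1202]
0 [[0.402, 0.079], [0.486, -0.011], [0.492, 0.083], [0.398, -0.012]]
0.06 [[0.371, 0.04], [0.451, -0.047], [0.457, 0.043], [0.368, -0.048]]
```

Call:
apply_moves --pt "-0.0062 0.1043 0.0694 4 2.2 -8 40" --pt "-0.0062 0.1043 0.0694 5 1.9 -7.5 40" --pt "-0.0062 0.1043 0.0694 6 1.6 -7 40" --pt "-0.0062 0.1043 0.0694 6.7 1.2 -6.2 40" --pt "-0.0062 0.1043 0.0694 7.5 0.7 -5.5 40" --pt "-0.0062 0.1043 0.0694 8 0.3 -4.7 40" --pt "-0.0062 0.1043 0.0694 8.4 -0.3 -3.8 40" --pt "-0.0062 0.1043 0.0694 8.7 -0.9 -3 40" --pt "-0.0062 0.1043 0.0694 9 -1.5 -2 40" --pt "-0.0062 0.1043 0.0694 9 -2 -1 40" --pt "-0.0062 0.1043 0.0694 9 -2.7 -0.2 40" --pt "-0.0062 0.1043 0.0694 8.6 -3.4 0.7 40" --pt "-0.0062 0.1043 0.0694 8.2 -4 1.6 40" --pt "-0.0062 0.1043 0.0694 7.8 -4.5 2.4 40" --pt "0 0 0 2 -9.5 52.2 40" --pt "0 0 0 2 -9.5 52.2 40" --pt "0 0 0 2 -9.5 52.2 40" --pt "0 0 0 2 -9.5 52.2 40" --pt "0 0 0 2 -9.5 52.2 40" --pt "0 0 0 0 0 0 40"

```text
time: 40.0
ee_pos: [0.3348, 0.2183, 0.1573]
orientation: [-1.428, -1.873, -0.659]
contact_force: [0.7, 0.2, -0.4]
grip_width: 0.04
grasp_force: 0.0
```

```bash
python3 - <<'E'
from h import *
where(); s=snap('wrist','w4')
G=(.339,.216); wst(s,-74.5,G)
plan(((*G,.1),Rpick(-74.5),4),((*G,.030),None,3),g=40)
E
```

```text
t 40.00 [0.3348 0.2183 0.1573] [-1.428 -1.873 -0.659] F [ 0.7  0.2 -0.4] w 0.04 g 0.0 q [-0.32 -0.05  2.22  0.69  1.57 -0.81]
-0.12 331 251 322 338 [0.3054 0.3339]
-0.11 331 261 322 338 [0.308  0.3242]
-0.1 331 271 321 338 [0.3102 0.3147]
-0.09 331 282 321 338 [0.3129 0.3047]
-0.08 331 293 321 338 [0.3155 0.295 ]
-0.06 332 317 320 338 [0.3205 0.275 ]
-0.03 332 356 319 339 [0.3285 0.2457]
0.015 333 424 318 339 [0.3401 0.2018]
t 40.05 from [0.3372 0.217  0.1588]
4 x 
[-0.001, -0.0007, -0.001, -11.5, 0.4, 9.1, 40]
[-0.001, -0.0007, -0.001, -11.5, 0.5, 9.2, 40]
[-0.001, -0.0007, -0.001, -11.6, 0.4, 9.2, 40]
[-0.001, -0.0007, -0.001, -11.5, 0.4, 9.1, 40]
3 x [0.0, 0.0, 0.0, -17.9, 0.0, 15.0, 40]
```

Call:
apply_moves --pt "-0.001 -0.001 -0.001 -11.5 0 9.1 40" --pt "-0.001 -0.001 -0.001 -11.5 0 9.1 40" --pt "-0.001 -0.001 -0.001 -11.5 0 9.1 40" --pt "-0.001 0 -0.001 -11.5 0 9.1 40" --pt "0 0 0 -18 0 15 40" --pt "0 0 0 -18 0 15 40" --pt "0 0 0 -18 0 15 40" --pt "0 0 0 0 0 0 40" --pt "0 0 0 0 0 0 0" --pt "0 0 0 0 0 0 0" --pt "0 0 0 0 0 0 0" --pt "0 0 0 0 0 0 0" --pt "0 0 0 28.5 0 -23.9 0" --pt "0 0 0 28.5 0 -23.9 0" --pt "0 0 0 28.5 0 -23.9 0" --pt "0 0 0 28.5 0 -23.9 0" --pt "0 0 0 28.5 0 -23.9 0" --pt "0 0 0 28.5 0 -23.9 0" --pt "0 0 0 28.5 0 -23.9 0" --pt "0 0 0 0 0 0 0"

```text
time: 42.55
ee_pos: [0.3395, 0.2145, 0.2939]
orientation: [-1.432, -1.892, -0.674]
contact_force: [-0.0, -0.1, -1.3]
grip_width: 0.0155
grasp_force: 30.0
```

```bash
python3 - <<'E'
from h import *
where()
w=D+.0975*dy; print('well',w)
plan(((*(w-.0175*dx+.0015*dy),.288),Rput(-23.9),17),g=0)
E
```

```text
t 42.55 [0.3395 0.2145 0.2939] [-1.432 -1.892 -0.674] F [-0.  -0.1 -1.3] w 0.0155 g 30.0 q [-0.33 -0.29  2.11  0.71  1.82 -0.6 ]
well [ 0.66979725 -0.03565575]
t 42.55 from [0.3395 0.2145 0.2939]
17 x 
[0.0054, -0.0852, -0.057, -12.5, 14.1, -13.9, 0]
[0.0054, -0.0852, -0.057, -14.3, 13.2, -12.8, 0]
[0.0054, -0.0852, -0.057, -16.1, 12.2, -11.6, 0]
[0.0054, -0.0852, -0.057, -17.8, 11.3, -10.2, 0]
[0.0054, -0.0852, -0.057, -19.1, 10.1, -8.7, 0]
[0.0054, -0.0852, -0.057, -20.4, 9.0, -7.1, 0]
[0.0054, -0.0852, -0.057, -21.4, 7.8, -5.3, 0]
[0.0054, -0.0852, -0.057, -22.1, 6.4, -3.5, 0]
[0.0054, -0.0852, -0.057, -22.8, 5.2, -1.6, 0]
[0.0054, -0.0852, -0.057, -23.0, 3.9, 0.3, 0]
[0.0054, -0.0852, -0.057, -23.1, 2.6, 2.2, 0]
[0.0054, -0.0852, -0.057, -22.9, 1.3, 4.2, 0]
[0.0054, -0.0852, -0.057, -22.6, -0.0, 6.2, 0]
[0.0054, -0.0852, -0.057, -21.8, -1.3, 8.0, 0]
[0.0054, -0.0852, -0.057, -21.1, -2.4, 9.9, 0]
[0.0054, -0.0852, -0.057, -19.9, -3.5, 11.6, 0]
[0.0054, -0.0852, -0.057, -18.7, -4.5, 13.3, 0]
```

Call:
apply_moves --pt "0.0054 -0.0852 -0.057 -12.5 14 -14 0" --pt "0.0054 -0.0852 -0.057 -14.3 13.2 -12.8 0" --pt "0.0054 -0.0852 -0.057 -16 12.2 -11.6 0" --pt "0.0054 -0.0852 -0.057 -17.8 11.3 -10.2 0" --pt "0.0054 -0.0852 -0.057 -19 10 -8.7 0" --pt "0.0054 -0.0852 -0.057 -20.4 9 -7 0" --pt "0.0054 -0.0852 -0.057 -21.4 7.8 -5.3 0" --pt "0.0054 -0.0852 -0.057 -22 6.4 -3.5 0" --pt "0.0054 -0.0852 -0.057 -22.8 5.2 -1.6 0" --pt "0.0054 -0.0852 -0.057 -23 4 0.3 0" --pt "0.0054 -0.0852 -0.057 -23 2.6 2.2 0" --pt "0.0054 -0.0852 -0.057 -23 1.3 4.2 0" --pt "0.0054 -0.0852 -0.057 -22.6 0 6.2 0" --pt "0.0054 -0.0852 -0.057 -21.8 -1.3 8 0" --pt "0.0054 -0.0852 -0.057 -21 -2.4 9.9 0" --pt "0.0054 -0.0852 -0.057 -20 -3.5 11.6 0" --pt "0.0054 -0.0852 -0.057 -18.7 -4.5 13.3 0" --pt "0 0 0 0 0 0 0" --pt "0 0 0 0 0 0 0"

```text
time: 44.92
ee_pos: [0.6523, -0.0265, 0.2829]
orientation: [0.511, 2.408, -0.184]
contact_force: [-1.0, 0.5, -0.7]
grip_width: 0.0151
grasp_force: 30.0
```

```bash
python3 - <<'E'
from h import *
where();X=np.array(r.get_obs()['ee_pos']);A,B=look('9',False); dev(A,B,X)
w=D+.0975*dy
plan(((*(w-.0175*dx+.0015*dy),.206),Rput(-23.9),4),g=0)
E
```

```text
t 44.92 [ 0.6523 -0.0265  0.2829] [ 0.511  2.408 -0.184] F [-1.   0.5 -0.7] w 0.0151 g 30.0 q [-0.14 -0.08  1.88 -0.27  0.69 -1.14]
stem rel TCP (dx,dy,dz)
 [[ 1.690e-02 -7.000e-04 -5.950e-02]
 [ 1.740e-02 -1.300e-03 -7.410e-02]
 [ 1.620e-02 -1.000e-04 -8.980e-02]
 [ 1.660e-02 -6.000e-04 -1.045e-01]
 [ 1.780e-02 -1.500e-03 -1.189e-01]]
t 45.025 from [ 0.6529 -0.0265  0.2841]
4 x 
[-0.0001, -0.0017, -0.0002, 12.1, 0.0, 15.3, 0]
[-0.0001, -0.0017, -0.0002, 12.2, 0.0, 15.3, 0]
[-0.0001, -0.0017, -0.0002, 12.2, 0.0, 15.3, 0]
[-0.0001, -0.0017, -0.0002, 12.2, 0.0, 15.2, 0]
```

Call:
apply_moves --pt "0 -0.0017 0 12.2 0 15.3 0" --pt "0 -0.0017 0 12.2 0 15.3 0" --pt "0 -0.0017 0 12.2 0 15.3 0" --pt "0 -0.0017 0 12.2 0 15.3 0" --pt "0 0 0 0 0 0 0"

```text
time: 45.65
ee_pos: [0.6534, -0.0273, 0.2039]
orientation: [0.509, 2.402, -0.186]
contact_force: [-0.3, -0.3, -0.8]
grip_width: 0.0155
grasp_force: 30.0
```

Call:
apply_moves --pt "0 0 0 12.1 0 14.4 0" --pt "0 0 0 12.1 0 14.4 0" --pt "0 0 0 12.1 0 14.4 0" --pt "0 0 0 0 0 0 0" --pt "0 0 0 0 0 0 0" --pt "0 0 0 0 0 0 36" --pt "0 0 0 0 0 0 36" --pt "0 0 0 0 0 0 36" --pt "0 0 0 0 0 -20 36" --pt "0 0 0 0 0 -40 36" --pt "0 0 0 0 0 -60 36" --pt "0 0 0 0 0 -40 36" --pt "0 0 0 0 0 0 36"

```text
time: 47.28
ee_pos: [0.5613, 0.0149, 0.2759]
orientation: [0.506, 2.391, -0.184]
contact_force: [0.4, 0.1, -0.7]
grip_width: 0.036
grasp_force: 0.0
```

```bash
python3 - <<'E'
from h import *
where()
A=snap('scene','s10');B=snap('side','d10')
rs=lambda c,w,h:cv2.resize(c[:,:,::-1],(w,h),interpolation=cv2.INTER_CUBIC)
cv2.imwrite('pics/c10.png',np.hstack([rs(A['pixels'][195:325,145:320],400,297),rs(B['pixels'][205:355,350:500],400,297)])); 
cv2.imwrite('pics/c10.png',np.vstack([cv2.imread('pics/c10.png'),np.hstack([rs(load('scene0')['pixels'][200:275,145:245],400,300),rs(load('side0')['pixels'][300:375,375:475],400,300)])]))
k=D+.015*dx-.265*dy
for s in(load('scene0'),load('side0')):
    print('knob',proj(s,[*k,.084]).round(1),proj(s,[*k,.06]).round(1))
E
```

```text
t 47.27 [0.5613 0.0149 0.2759] [ 0.506  2.391 -0.184] F [ 0.4  0.1 -0.7] w 0.036 g 0.0 q [-0.07 -0.33  2.11 -0.34  0.71 -1.04]
knob [168.3 239. ] [170.8 244.1]
knob [430.8 329.5] [429.5 335.1]
```

View pics/c10.png

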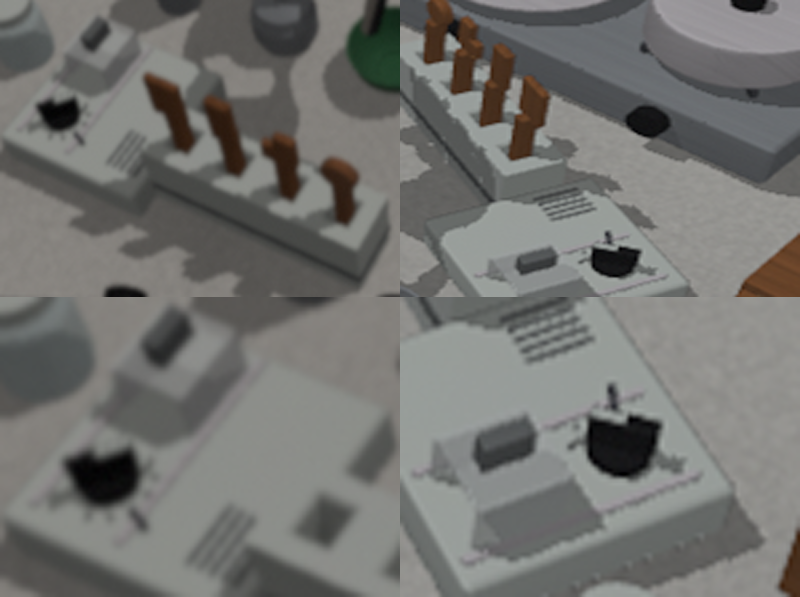

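All four stand in their wells. The knob's pointer (white, looks like a notch) isn't plain here, so I'll look from the wrist above the knob.

```bash
python3 - <<'E'
from kin import *
k=D+.015*dx-.265*dy; print('knob',k)
Rd=lambda az:Rpick(az,0)
q0=[-.7,.3,1.6,0,1.3,-1.5]
for az in(-24,-54,-84,-114,-144,6,36,66): print(az,*ik(np.array([*k,.083]),Rd(az),q0))
p=k+.03*dx
plan(((.5,-.06,.30),None,2),((*p,.24),Rd(-23.9),12),g=36)
E
```

```text
knob [ 0.536663 -0.373166]
-24 [-0.79  0.5   1.49 -0.    1.16 -1.94] 1.4392107696744947e-15
-54 [-0.79  0.5   1.49  0.    1.16 -1.42] 3.258822430392199e-11
-84 [-0.79  0.5   1.49  0.    1.16 -0.9 ] 1.0485035749828219e-15
-114 [-0.79  0.5   1.49  0.    1.16 -0.37] 2.263548620034333e-09
-144 [-0.79  0.5   1.49  0.    1.15  0.15] 2.8522522724622507e-10
6 [-0.79  0.5   1.49 -0.    1.16 -2.47] 1.630072622328915e-10
36 [-0.79  0.5   1.49 -0.    1.16 -2.99] 8.926186620268022e-10
66 [-0.79  0.5   1.49 -0.    1.16  2.77] 1.468922811162619e-13
t 47.375 from [0.5605 0.0142 0.2713]
2 x [0.0, 0.0, 0.0, 0.4, -46.2, -19.0, 36]
12 x 
[-0.0001, 0.0582, -0.0001, -8.9, -22.6, 14.1, 36]
[-0.0001, 0.0582, -0.0001, -9.8, -22.6, 13.5, 36]
[-0.0001, 0.0582, -0.0001, -10.5, -22.6, 12.9, 36]
[-0.0001, 0.0582, -0.0001, -11.2, -22.6, 12.3, 36]
[-0.0001, 0.0582, -0.0001, -12.0, -22.6, 11.6, 36]
[-0.0001, 0.0582, -0.0001, -12.5, -22.7, 10.9, 36]
[-0.0001, 0.0582, -0.0001, -13.2, -22.6, 10.1, 36]
[-0.0001, 0.0582, -0.0001, -13.8, -22.6, 9.3, 36]
[-0.0001, 0.0582, -0.0001, -14.3, -22.6, 8.6, 36]
[-0.0001, 0.0582, -0.0001, -14.8, -22.6, 7.7, 36]
[-0.0001, 0.0582, -0.0001, -15.1, -22.6, 6.8, 36]
[-0.0001, 0.0582, -0.0001, -15.6, -22.7, 5.9, 36]
```

Call:
apply_moves --pt "0 0 0 0 -46 -19 36" --pt "0 0 0 0 -46 -19 36" --pt "0 0.0582 0 -9 -22.6 14 36" --pt "0 0.0582 0 -9.8 -22.6 13.5 36" --pt "0 0.0582 0 -10.5 -22.6 13 36" --pt "0 0.0582 0 -11.2 -22.6 12.3 36" --pt "0 0.0582 0 -12 -22.6 11.6 36" --pt "0 0.0582 0 -12.5 -22.7 11 36" --pt "0 0.0582 0 -13.2 -22.6 10 36" --pt "0 0.0582 0 -13.8 -22.6 9.3 36" --pt "0 0.0582 0 -14.3 -22.6 8.6 36" --pt "0 0.0582 0 -14.8 -22.6 7.7 36" --pt "0 0.0582 0 -15 -22.6 6.8 36" --pt "0 0.0582 0 -15.6 -22.7 6 36" --pt "0 0 0 0 0 0 36" --pt "0 0 0 0 0 0 36"

```text
time: 49.38
ee_pos: [0.5643, -0.385, 0.2389]
orientation: [-0.652, -3.072, -0.002]
contact_force: [0.3, -0.5, 0.5]
grip_width: 0.0357
grasp_force: 0.0
```

```bash
python3 - <<'E'
from h import *
where(); s=snap('wrist','w5'); k=D+.015*dx-.265*dy
print('knob proj',proj(s,[*k,.084]),'-x_d',proj(s,[*(k-.03*dx),.084]))
for a in(0,2.0):
    d=-np.cos(a)*dx+np.sin(a)*dy
    print(a,'mark dir',proj(s,[*(k+.039*d),.052]))
E
```

```text
t 49.38 [ 0.5643 -0.385   0.2389] [-6.520e-01 -3.072e+00 -2.000e-03] F [ 0.3 -0.5  0.5] w 0.0357 g 0.0 q [-0.78  0.44  1.25  0.    1.46 -1.93]
knob proj [324.25565619 186.93689103] -x_d [324.19290052 146.55168558]
0 mark dir [324.12893706 133.78222833]
2.0 mark dir [366.08721514 200.94638168]
```

View pics/w5.png

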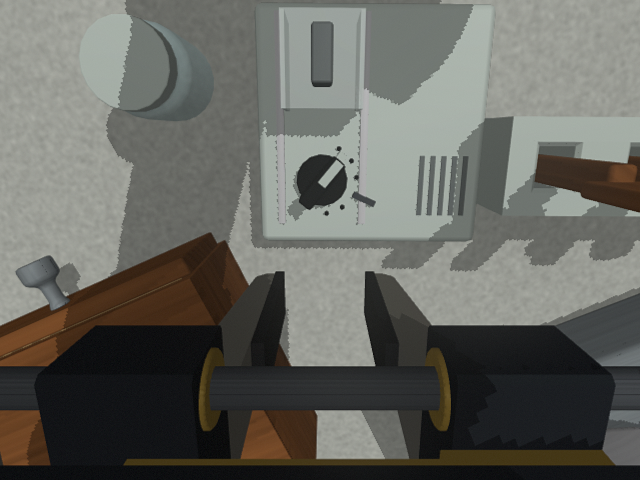

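The knob disc is at about (322,181). Its white pointer runs to (343,152) and the long mark is at (364,199). So the pointer reads about 0.65 rad. I'll refine the centre and angle.

```bash
python3 - <<'E'
from kin import *
s=load('w5');im=s['pixels'];k=D+.015*dx-.265*dy
g=cv2.cvtColor(im,cv2.COLOR_RGB2GRAY)
m=np.zeros_like(g); m[150:215,290:350]=(g[150:215,290:350]<48); N,L,st,c=cv2.connectedComponentsWithStats(m); i=1+st[1:,4].argmax(); print(st[i],c[i])
cn=max(cv2.findContours((L==i).astype(np.uint8),0,2)[0],key=cv2.contourArea); h=cv2.convexHull(cn); (cx,cy),rad=cv2.minEnclosingCircle(h); print('circle',cx,cy,rad)
# disc by left/right of hull
f=proj(s,[*k,.06]); print('pred disc',f,'radius px',abs(proj(s,[*(k+.021*dy),.06])-f))
cv2.imwrite('pics/k.png',cv2.resize(im[140:220,280:385,::-1],(788,600),interpolation=cv2.INTER_CUBIC))
for z in(.06,): print(atz(s,cx,cy,z))
E
```

```text
[ 297  155   49   54 1718] [318.83178114 182.20721769]
circle 320.5 182.5 28.85317611694336
pred disc [324.21668185 183.019424  ] radius px [25.67251004  0.04368562]
[ 0.53503945 -0.37576995  0.06      ]
```

View pics/k.png

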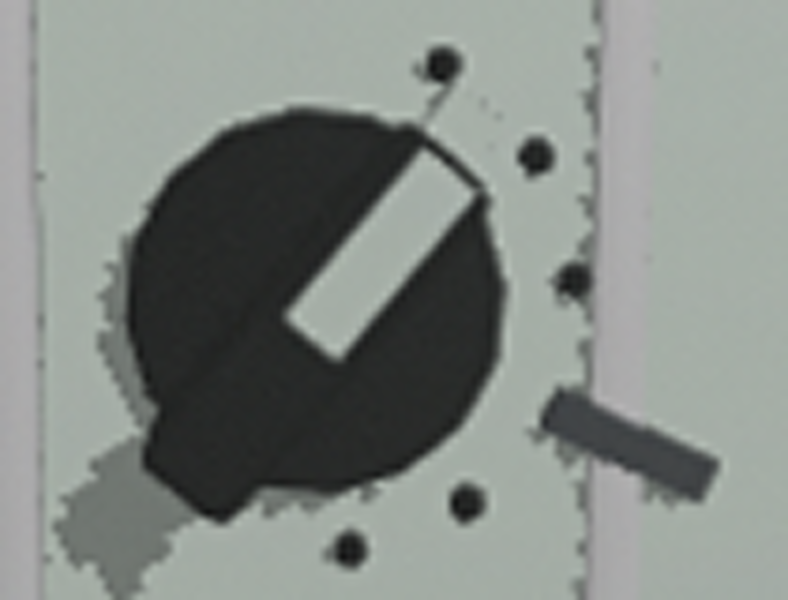

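```bash
python3 - <<'E'
from h import *
k=np.array([.5345,-.3738]); az=-23.9-np.degrees(.70)
plan(((*k,.16),Rpick(az,0),6),((*k,.085),None,4),g=40)
E
```

```text
t 49.425 from [ 0.5644 -0.3847  0.2399]
6 x 
[0.0, -0.0001, 0.1165, 5.3, -0.4, 13.3, 40]
[0.0, -0.0001, 0.1165, 5.2, -0.9, 13.3, 40]
[0.0, -0.0001, 0.1165, 5.0, -1.6, 13.3, 40]
[0.0, -0.0001, 0.1165, 4.9, -2.2, 13.4, 40]
[0.0, -0.0001, 0.1165, 4.6, -2.7, 13.3, 40]
[0.0, -0.0001, 0.1165, 4.2, -3.2, 13.3, 40]
4 x [0.0, 0.0, 0.0, 0.0, 0.0, 18.7, 40]
```

Call:
apply_moves --pt "0 0 0.1165 5.3 -0.4 13.3 40" --pt "0 0 0.1165 5.2 -0.9 13.3 40" --pt "0 0 0.1165 5 -1.6 13.3 40" --pt "0 0 0.1165 5 -2.2 13.3 40" --pt "0 0 0.1165 4.6 -2.7 13.3 40" --pt "0 0 0.1165 4.2 -3.2 13.3 40" --pt "0 0 0 0 0 18.7 40" --pt "0 0 0 0 0 18.7 40" --pt "0 0 0 0 0 18.7 40" --pt "0 0 0 0 0 18.7 40" --pt "0 0 0 0 0 0 40" --pt "0 0 0 0 0 0 0" --pt "0 0 0 0 0 0 0" --pt "0 0 0 0 0 0 0" --pt "0 0 0 0 0 0 0"

```text
time: 51.3
ee_pos: [0.5349, -0.3749, 0.0872]
orientation: [1.664, 2.663, -0.002]
contact_force: [-2.0, -1.3, 3.4]
grip_width: 0.0118
grasp_force: 30.0
```

Call:
apply_moves --pt "0 0 0.13 0 0 0 0" --pt "0 0 0.13 0 0 0 0" --pt "0 0 0.13 0 0 0 0" --pt "0 0 0.13 0 0 0 0" --pt "0 0 0.13 0 0 0 0" --pt "0 0 0.13 0 0 0 0" --pt "0 0 0.13 0 0 0 0" --pt "0 0 0.13 0 0 0 0" --pt "0 0 0.13 0 0 0 0" --pt "0 0 0.13 0 0 0 0" --pt "0 0 0 0 0 0 0" --pt "0 0 0 0 0 0 0" --pt "0 0 0 0 0 0 36" --pt "0 0 0 0 0 0 36" --pt "0 0 0 0 0 0 36" --pt "0 0 0 0 0 -40 36" --pt "0 0 0 0 0 -60 36" --pt "0 0 0 0 0 -55 36" --pt "0 0 0 0 0 0 36"

```text
time: 53.68
ee_pos: [0.5371, -0.3764, 0.2481]
orientation: [2.927, 1.11, 0.008]
contact_force: [0.2, 0.5, 0.4]
grip_width: 0.0362
grasp_force: 0.0
```

```bash
python3 - <<'E'
from h import *
where()
k=np.array([.5345,-.3738]); p=k+.03*dx
plan(((*p,.24),Rpick(-23.9,0),13),g=36)
E
```

```text
t 53.67 [ 0.5371 -0.3764  0.2481] [2.927 1.11  0.008] F [0.2 0.5 0.4] w 0.0362 g 0.0 q [-0.8   0.35  1.34  0.    1.44  0.05]
t 53.675 from [ 0.5371 -0.3764  0.2481]
13 x 
[0.0007, 0.0009, -0.1538, 0.9, 1.8, 0.6, 36]
[0.0007, 0.0009, -0.1538, 0.7, 2.0, 0.7, 36]
[0.0007, 0.0009, -0.1538, 0.3, 2.0, 0.6, 36]
[0.0007, 0.0009, -0.1538, 0.1, 2.0, 0.7, 36]
[0.0007, 0.0009, -0.1538, -0.3, 2.0, 0.6, 36]
[0.0007, 0.0009, -0.1538, -0.6, 2.0, 0.7, 36]
[0.0007, 0.0009, -0.1538, -0.9, 1.8, 0.6, 36]
[0.0007, 0.0009, -0.1538, -1.1, 1.7, 0.6, 36]
[0.0007, 0.0009, -0.1538, -1.4, 1.5, 0.7, 36]
[0.0007, 0.0009, -0.1538, -1.6, 1.3, 0.6, 36]
[0.0007, 0.0009, -0.1538, -1.8, 1.0, 0.6, 36]
[0.0007, 0.0009, -0.1538, -1.9, 0.7, 0.7, 36]
[0.0007, 0.0009, -0.1538, -2.0, 0.4, 0.6, 36]
```

Call:
apply_moves --pt "0 0 -0.1538 0.9 1.8 0.6 36" --pt "0 0 -0.1538 0.7 2 0.7 36" --pt "0 0 -0.1538 0.3 2 0.6 36" --pt "0 0 -0.1538 0 2 0.7 36" --pt "0 0 -0.1538 -0.3 2 0.6 36" --pt "0 0 -0.1538 -0.6 2 0.7 36" --pt "0 0 -0.1538 -0.9 1.8 0.6 36" --pt "0 0 -0.1538 -1 1.7 0.6 36" --pt "0 0 -0.1538 -1.4 1.5 0.7 36" --pt "0 0 -0.1538 -1.6 1.3 0.6 36" --pt "0 0 -0.1538 -1.8 1 0.6 36" --pt "0 0 -0.1538 -2 0.7 0.7 36" --pt "0 0 -0.1538 -2 0.4 0.6 36" --pt "0 0 0 0 0 0 36" --pt "0 0 0 0 0 0 36"

```text
time: 55.55
ee_pos: [0.5593, -0.3836, 0.2321]
orientation: [-0.655, -3.072, -0.0]
contact_force: [0.0, 0.2, -0.3]
grip_width: 0.036
grasp_force: 0.0
```

```bash
python3 - <<'E'
from h import *
where(); s=snap('wrist','w6');im=s['pixels']
cv2.imwrite('pics/k2.png',np.hstack([cv2.resize(im[140:220,280:385,::-1],(500,381),interpolation=cv2.INTER_CUBIC),cv2.resize(im[0:120,270:370,::-1],(300,381),interpolation=cv2.INTER_CUBIC)]))
k=np.array([.5345,-.3738])
# tab top outline: dark region at top
g=cv2.cvtColor(im,cv2.COLOR_RGB2GRAY); m=np.zeros_like(g); m[15:95,300:345]=g[15:95,300:345]<115; N,L,st,c=cv2.connectedComponentsWithStats(m); print(st[1:],c[1:])
print('tab centre pred',proj(s,[*(k-.09*dx),.118]))
E
```

```text
t 55.55 [ 0.5593 -0.3836  0.2321] [-0.655 -3.072 -0.   ] F [ 0.   0.2 -0.3] w 0.036 g 0.0 q [-0.78  0.42  1.27 -0.    1.44 -1.93]
[[ 312   28   23   66 1465]] [[322.72491468  60.09010239]]
tab centre pred [322.85699022  53.55775915]
```

View pics/k2.png

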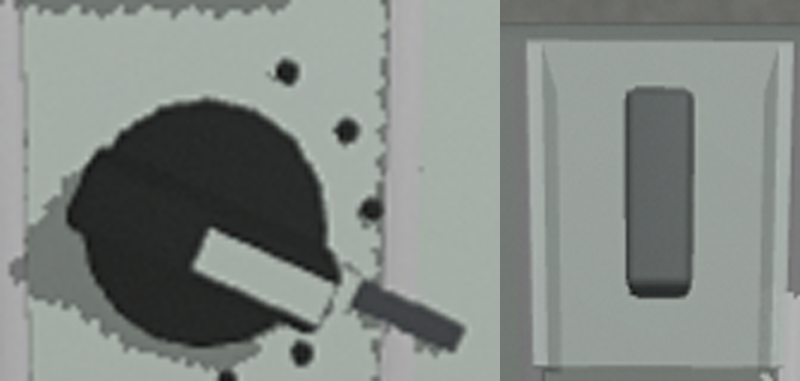

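Pointer is in line with the long mark. The tab's top is centred near (323,58). Now grip the tab.

```bash
python3 - <<'E'
from h import *
k=np.array([.5345,-.3738]); t=k-.088*dx
plan(((*t,.19),Rpick(-23.9,0),4),((*t,.118),None,4),g=40)
E
```

```text
t 55.6 from [ 0.5593 -0.3837  0.2324]
4 x 
[-0.0, -0.0001, -0.0006, 28.7, -0.3, 10.6, 40]
[-0.0, -0.0001, -0.0006, 28.7, -0.3, 10.6, 40]
[-0.0, -0.0001, -0.0006, 28.6, -0.3, 10.6, 40]
[-0.0, -0.0001, -0.0006, 28.7, -0.3, 10.7, 40]
4 x [0.0, 0.0, 0.0, 0.0, 0.0, 18.0, 40]
```

Call:
apply_moves --pt "0 0 0 28.7 -0.3 10.6 40" --pt "0 0 0 28.7 -0.3 10.6 40" --pt "0 0 0 28.7 -0.3 10.6 40" --pt "0 0 0 28.7 -0.3 10.6 40" --pt "0 0 0 0 0 18 40" --pt "0 0 0 0 0 18 40" --pt "0 0 0 0 0 18 40" --pt "0 0 0 0 0 18 40" --pt "0 0 0 0 0 0 40" --pt "0 0 0 0 0 0 0" --pt "0 0 0 0 0 0 0" --pt "0 0 0 0 0 0 0" --pt "0 0 0 0 0 0 0"

```text
time: 57.22
ee_pos: [0.4548, -0.3382, 0.1194]
orientation: [0.651, 3.071, 0.0]
contact_force: [2.0, 4.4, 4.8]
grip_width: 0.0136
grasp_force: 30.0
```

Call:
apply_moves --pt "0 0 0 -9 0 0 0" --pt "0 0 0 -9 0 0 0" --pt "0 0 0 -9 0 0 0" --pt "0 0 0 -9 0 0 0" --pt "0 0 0 -9 0 0 0" --pt "0 0 0 -9 0 0 0" --pt "0 0 0 -9 0 0 0" --pt "0 0 0 -9 0 0 0" --pt "0 0 0 -9 0 0 0" --pt "0 0 0 -9 0 0 0" --pt "0 0 0 -1.5 0 0 0" --pt "0 0 0 0 0 0 0" --pt "0 0 0 0 0 0 0"

```text
time: 58.85
ee_pos: [0.5345, -0.3742, 0.1194]
orientation: [-0.649, -3.064, -0.003]
contact_force: [-14.5, 10.2, 15.7]
grip_width: 0.0139
grasp_force: 30.0
```

Call:
apply_moves --pt "0 0 0 -2 0 0 0" --pt "0 0 0 -1 0 0 0" --pt "0 0 0 0 0 0 0"

```text
time: 59.22
ee_pos: [0.5349, -0.3744, 0.1192]
orientation: [-0.647, -3.058, -0.006]
contact_force: [-23.4, 13.4, 21.4]
grip_width: 0.0137
grasp_force: 30.0
```

Call:
apply_moves --pt "0 0 0 2 0 0 0" --pt "0 0 0 0 0 0 0" --pt "0 0 0 0 0 0 40" --pt "0 0 0 0 0 0 40" --pt "0 0 0 0 0 0 40" --pt "0 0 0 0 0 -30 40" --pt "0 0 0 0 0 -50 40" --pt "0 0 0 0 0 -50 40" --pt "0 0 0 40 0 0 40" --pt "0 0 0 40 0 0 40" --pt "0 0 0 0 0 0 40"

```text
time: 60.6
ee_pos: [0.464, -0.3425, 0.248]
orientation: [-0.652, -3.072, -0.0]
contact_force: [-0.7, 0.0, -0.2]
grip_width: 0.0399
grasp_force: 0.0
```

```bash
python3 - <<'E'
from h import *
where(); A=snap('scene','s11');B=snap('side','d11')
rs=lambda c,w,h:cv2.resize(c[:,:,::-1],(w,h),interpolation=cv2.INTER_CUBIC)
cv2.imwrite('pics/c11.png',np.hstack([rs(A['pixels'][195:325,145:320],400,400),rs(B['pixels'][205:385,340:490],400,400)]))
k=np.array([.5345,-.3738])
for a,b in((A,'s'),(B,'d')): print(b,'tab at .09',proj(a,[*k,.118]).round(1),'at .08',proj(a,[*(k-.01*dx),.118]).round(1), 'at 0',proj(a,[*(k-.09*dx),.118]).round(1))
E
```

```text
t 60.60 [ 0.464  -0.3425  0.248 ] [-0.652 -3.072 -0.   ] F [-0.7  0.  -0.2] w 0.0399 g 0.0 q [-0.85  0.15  1.57 -0.    1.42 -2.  ]
s tab at .09 [164.4 230.7] at .08 [166.8 227.8] at 0 [185.4 205.4]
d tab at .09 [432.4 322.1] at .08 [428.8 323.4] at 0 [399.7 334.2]
```

View pics/c11.png

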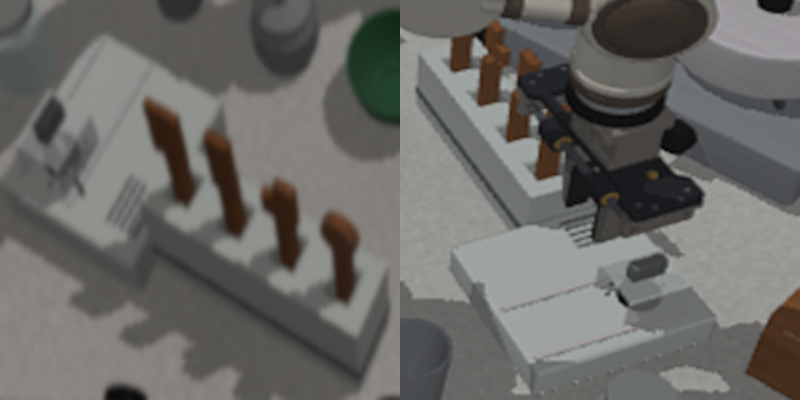

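Call:
apply_moves --pt "0 0 0 -40 0 0 40" --pt "0 0 0 -40 0 0 40" --pt "0 0 0 -30 0 0 40" --pt "0 0 0 0 0 0 40" --pt "0 0 0 0 0 0 40"

```text
time: 61.32
ee_pos: [0.5661, -0.3881, 0.2484]
orientation: [0.651, 3.073, -0.001]
contact_force: [-1.0, 0.1, -0.0]
grip_width: 0.0401
grasp_force: 0.0
```

```bash
python3 - <<'E'
from h import *
where(); s=snap('wrist','w7'); s6=load('w6')
def tab(s,pred):
    g=cv2.cvtColor(s['pixels'],cv2.COLOR_RGB2GRAY); u,v=pred.astype(int); a=max(v-50,0); m=np.zeros_like(g); m[a:v+50,u-24:u+24]=g[a:v+50,u-24:u+24]<115; N,L,st,c=cv2.connectedComponentsWithStats(m)
    for i in range(1,N):
        if st[i,4]>500: print(st[i],c[i],(np.array(atz(s,*c[i],.112))[:2]-[.5345,-.3738])@dx)
k=np.array([.5345,-.3738])
tab(s6,proj(s6,[*(k-.09*dx),.118])); tab(s,proj(s,[*k,.118]))
cv2.imwrite('pics/c12.png',cv2.resize(s['pixels'][80:280,220:420,::-1],(600,600)))
E
```

```text
t 61.33 [ 0.5661 -0.3881  0.2484] [ 6.510e-01  3.073e+00 -1.000e-03] F [-1.   0.1 -0. ] w 0.0401 g 0.0 q [-0.78  0.44  1.23 -0.    1.48 -1.93]
[ 312   28   23   66 1465] [322.72491468  60.09010239] -0.08726258234773233
[ 314  156   22   53 1059] [324.51369216 181.89707271] -0.0010942949985586973
```

View pics/c12.png

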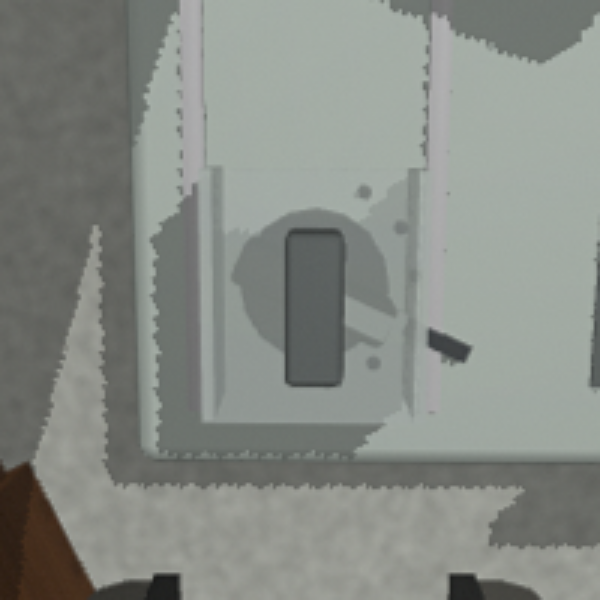

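The cover sits over the knob at its stop (the force rose there with no further motion). The pointer is still in line with the mark, all utensils stand, and the arm is clear. Handing in.

```bash
python3 -c "
from cell import r
print(r.close_job())"
```

```text
the job is handed in; nothing more can be done
None
```

I handed the job in at about 61 s: all four utensils stand handle-down in their own wells, the timer pointer is in line with the long mark, and the lock cover is at its end stop over the knob; no verdict came back, and vision put the cover's travel at about 86 mm against the 82 mm needed.

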